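Pack the forged blade blanks into the blade case

ROBOT

A 6-joint arm with a two-finger parallel gripper is mounted at the origin on the work surface. World frame = base frame: x ahead of the robot, y to its left, z up, the work surface at z = 0. Lengths are in m, angles in degrees, forces in N, time in s.
With the tool pointing down it reaches from about 0.25 to 0.725 m from the base axis. Payload 9.7 kg.
Tool frame: the origin (TCP) lies between the finger pads; the fingertips stand bot.tcp_to_tips ahead of it and the grasp point (between the pads) lies 2 mm behind it (bot.tcp_to_tips is the distance from the TCP to the fingertips, in m); z points along the fingers, y is the line along which they close (so a half turn about z gives the same grasp; the last joint's range is limited). The gripper opens to 85 mm and grips with 20 to 120 N. Pads are 22 mm wide; open, the fingers measure 114 mm over their backs; the gripper's body (76 mm by 85 mm) begins 54 mm behind the grasp point. The pads swing forward as they close: fully open they stand 13 mm farther back than shut.
Start: joints at [71.448, 4.979, 10.078, 95.1, 0, 90], TCP at [0.175, 0.521, 0.248] pointing down, gripper open.
Joint ranges: [-179.16, 179.16], [-48.56, 103.87], [-65.8, 70.77], [-126.05, 130.52], [-82.76, 87.17], [-180, 180]. Speed limits (degrees/s): [127.2, 127.2, 147.25, 180, 180, 180].

INTERFACE

Orientations are given as [roll, pitch, yaw] about the fixed x, y, z axes, in that order (R = Rz(yaw) Ry(pitch) Rx(roll)).
In Python, from workcell import sensors, camera, camera_params, bot gives the robot as it stands.
- The arm moves only by the tool apply_moves, never from a script. Its argument "motion" is a list of rows, each an object with "jaw": the opening, from -1 (shut) to 1 (fully open); "xyz": the shift along the tool's x, y, z in mm, a list of three; "twist": the turn about the tool's z in rad. A call has 1 to 5 rows; each row is the pose to reach, as a shift and turn from the pose commanded when the call began, along the tool's axes at that moment; what a row does not reach only later rows make up. A row lasts 1/8 s, in which the tool goes at most 62.5 mm and 10.7 degrees, less where a joint would pass 70% of its speed; a pose out of reach is approached as far as the arm can. A call with a gripper value outside its range is refused whole. The fingers move at their own pace and stop on an object; "grip_force" is the grip in N (left out, the last holds). Time passes only in rows, so rows that repeat a pose let the fingers close. It gives the time, the measured TCP pose, the force, the opening and the grip force at its end, in the units of the state.
- sensors.get_obs(): the state, without advancing time (a new reading comes with each control period).
- camera(name): name is "scene" or "top" or "wrist"; returns (picture, depth): 384x512x3 uint8, red, green, blue; 384x512 float32, m along the optical axis (not along the pixel's ray), 0 where there is no reading.
- camera_params(name): a dict with "mtx" (3x3 intrinsics, pixels), "k1" (the pictures are not rectified: a ray, as slopes to the right and down, at radius r is drawn at 1 + k1 r^2 times it, then the intrinsics apply), "rvec" (rotation vector, rad) and "tvec" (3), from world to camera coordinates, as OpenCV has them. Camera axes: x right, y down, z forward; pixel columns grow to the right and rows downward; lengths in m; the calibration is good to about 2 mm. A picture is of the moment at which its call begins: read the wrist's pose just before it. camera_params takes no time and is no camera call; for the wrist camera it gives the pose at the moment of the call.
- bot.job_done(): hands the job in; it is judged then, once.
The state is a dict: "time": time; "q": joint angles; "qd": joint speeds; "joint_efforts": joint torques, N m; "ee_pos": TCP position; "tcp_rot": TCP orientation; "wrist_force": force on the tool from outside, world axes, zero at the start; "torque": the same for the moment, N m; "opening": finger opening in m; "grasp_force": force on a finger pad.
Only numpy, scipy, OpenCV 4.12 (cv2) and the standard library are available. Lean on these libraries where they do the work, as an engineer would, in place of code of your own. Each camera call takes 0.05 s, during which the arm holds its last target. There are 200 camera calls.

TASK

Pack the forged blade blanks for dispatch: swing the keeper lever of the wooden case up and well back past upright, then slide every blank on the bench nose first and fully home into a sleeve of its own (any sleeve). With all blanks in, lay the aluminium cover plate in the well on top of the case, pressed down flat and level inside its rims, and last swing the lever down shut over it; leave the other things on the bench where they are.

Things in the scene. Friction and masses are not known exactly. Their poses are not given: they have to be found in the camera images.
- case: pale wooden blade case fixed to the bench, 100 (x) x 186 (y) x 41 high; origin at the centre of its underside, z up. In its front face (x = -50) are the mouths of three level sleeves side by side (y = -58, 0, +58) that run along +x. On top is a shallow well for the cover plate; a keeper lever is hinged at the back (x = +58)
- sleeve0 (a point): mouth of the sleeve at y = -58 of the case, centre of its lower edge; axes as the case. Each sleeve is 35 wide (y), 15 high (floor 20 above the bench, roof 35) and 88 deep along +x to the closed back wall at the case's x = +38
- sleeve1 (a point): the same for the middle sleeve
- sleeve2 (a point): the same for the sleeve at y = +58 of the case
- well (a point): centre of the well's floor, on the case's top 41 above the bench (x = -14, y = 0 of the case); axes as the case. The well is 50 (x) x 164 (y), edged by rims 6 high at both ends and round the corners; the long sides have no rim over the middle 94 (room for fingers). Its floor has windows into the sleeves
- lever (a joint): angle of the keeper lever, rad: 0 = shut, lying level towards the front over the middle of the well, its underside 2 mm above a seated plate; 1.57 = upright; 2.2 = stop, leaning back behind the case. It turns about the case's y axis and stays where it is left (about 1 N at the grip). Steel arm 14 wide, 8 thick, 150 long overall
- lever_grip (a point): gripping point on the lever's black grip, 34 long (its middle 132 from the hinge), 18 wide (along the case's y), 16 thick; this point is 138 from the hinge axis, 11 from the tip; when shut it juts out in front of the case, 57 above the bench
- lever_hinge (a point): centre of the lever's hinge axis, at x = +58, y = 0, z = 57 of the case; the axis runs along the case's y
- plate: flat aluminium cover plate, 46 (x) x 160 (y) x 10 thick, 0.2 kg, lying on the bench; origin at the centre of its underside, z up
- blank0: dark forged steel blade blank, a flat bar 130 long (x) x 32 wide (y) x 12 thick, 0.35 kg, the last 16 mm at +x drawn to a point (the nose); origin at the centre of its underside, z up; lying flat on the bench. May be absent
- blank0_nose (a point): tip of the nose of blank0, at x = +65, z = 6 of the blank
- blank1: another such blank
- blank1_nose (a point): tip of the nose of blank1, at x = +65, z = 6 of the blank
- blank2: another such blank
- blank2_nose (a point): tip of the nose of blank2, at x = +65, z = 6 of the blank
- whetstone: brick-red whetstone 200 x 65 x 28, bystander
- hammer: hammer lying on the bench, bystander
- tin: closed tin, 72 across, 90 high, bystander
- brush: brush lying on the bench, bystander
- mug: blue mug, 80 across, 90 high, bystander
- offcut: upright round steel offcut, 32 across, 55 high, bystander
- file: flat file with wooden handle, 250 long, bystander
Things that resemble listed ones, but are neither listed nor needed, are in the scene too. Of the things that look like the plate, the smallest one is meant.

How it is judged:
By the outcome, as a careful person would: the job done as asked, in the order asked, and still so for the second after the job is handed in, with the robot touching nothing.
Of blank0, blank1, blank2 only 2 to 3 are there at a start; the rules pass over those that are not, and their reading is None.
At some moment in a run one of blank0, blank1, blank2, plate may be knocked a few centimetres aside while the robot is not near it.
Once in a run the grip may slacken for a moment while it holds something.
It also fails if it takes over 208 s, if anything falls off the work surface, if the arm or the gripper's body presses on something with over 40 N, if the wrist force passes 120 N, or if a joint passes its speed limit or range.

## Working session

There is one attempt and no reset: what is moved stays moved. The work goes in short steps, Python scripts to look and compute and a tool call to move; the robot and the scene stay as the last step left them, time stands still between calls to the robot, and variables do not carry over. Pictures are saved under pics/ and viewed, at most 14 in all, crops included, and the job is handed in when it is done.

Besides the shell and the picture viewer there is one more tool, called after "Request:" in YAML: its name, and indented under it one key for each argument. apply_moves: Moves the arm, as the interface text tells. Its arguments: {"type":"object","properties":{"motion":{"type":"array","items":{"type":"object","properties":{"jaw":{"type":"number"},"xyz":{"type":"array","items":{"type":"number"}},"twist":{"type":"number"}}}},"grip_force":{"type":"number"}},"required":["motion"]}

```bash
ls; mkdir -p pics; cat > h.py <<'E'
import numpy as np, cv2
from workcell import sensors, camera, camera_params, bot
from scipy.spatial.transform import Rotation as R
def cam(name):
    p=camera_params(name); im,d=camera(name); return im,d,p
def cloud(d,p):
    h,w=d.shape; u,v=np.meshgrid(np.arange(w),np.arange(h))
    return pix(u.ravel(),v.ravel(),d.ravel(),p).reshape(h,w,3)
def pix(u,v,z,p):
    K=np.array(p['mtx'],float);k1=float(p['k1'])
    x=(np.asarray(u,float)-K[0,2])/K[0,0];y=(np.asarray(v,float)-K[1,2])/K[1,1]
    a,b=x.copy(),y.copy()
    for _ in range(15):
        s=1+k1*(a*a+b*b);a=x/s;b=y/s
    P=np.stack([a*z,b*z,np.broadcast_to(z,a.shape)],-1)
    Rm=cv2.Rodrigues(np.array(p['rvec'],float))[0]
    return (P-np.array(p['tvec'],float).ravel())@Rm
def save(n,im): cv2.imwrite('pics/'+n,im[...,::-1])
E
python3 - <<'E'
from h import *
for n in('top','scene'):
    im,d,p=cam(n); np.savez(n+'.npz',im=im,d=d,**{k:np.array(v) for k,v in p.items()}); 
    save(n+'0.png',cv2.resize(im,(800,600),interpolation=cv2.INTER_CUBIC)); print(n,p)
o=sensors.get_obs();print(o, bot.tcp_to_tips)
E
```

```text
pics
top {'mtx': array([[407.20403007,   0.        , 258.27584129],
       [  0.        , 407.20403007, 193.77503411],
       [  0.        ,   0.        ,   1.        ]]), 'k1': -0.07013404836119401, 'rvec': array([ 2.17764226, -2.15733244,  0.11699981]), 'tvec': array([-0.13738267,  0.53874164,  1.208911  ])}
scene {'mtx': array([[488.89116031,   0.        , 256.4959544 ],
       [  0.        , 488.89116031, 187.10701664],
       [  0.        ,   0.        ,   1.        ]]), 'k1': -0.18172018309145885, 'rvec': array([ 1.28793772,  2.4161129 , -0.79669055]), 'tvec': array([ 0.41268196, -0.28397661,  2.17140073])}
{'time': 0.1, 'q': array([7.14487030e+01, 5.00855963e+00, 1.00394389e+01, 9.50976670e+01,
       2.07300216e-04, 8.99987119e+01]), 'qd': array([ 0.00131863, -0.14663188,  0.09635932,  0.09716306, -0.00407364,
       -0.09853198]), 'joint_efforts': array([-6.00324674e-04, -5.21563518e+01,  4.65653586e+01,  1.61524129e-02,
       -1.28087540e-04, -1.72147949e-06]), 'ee_pos': array([0.17493   , 0.52126231, 0.24765206]), 'tcp_rot': array([-1.79933212e+02, -2.08801528e-04,  1.61449991e+02]), 'wrist_force': array([ 0.0978115 ,  0.11719142, -0.21598088]), 'torque': array([0.04153643, 0.00770907, 0.01437185]), 'grasp_force': 0.0, 'opening': 0.08543102797194753} 0.017
```

View pics/top0.png

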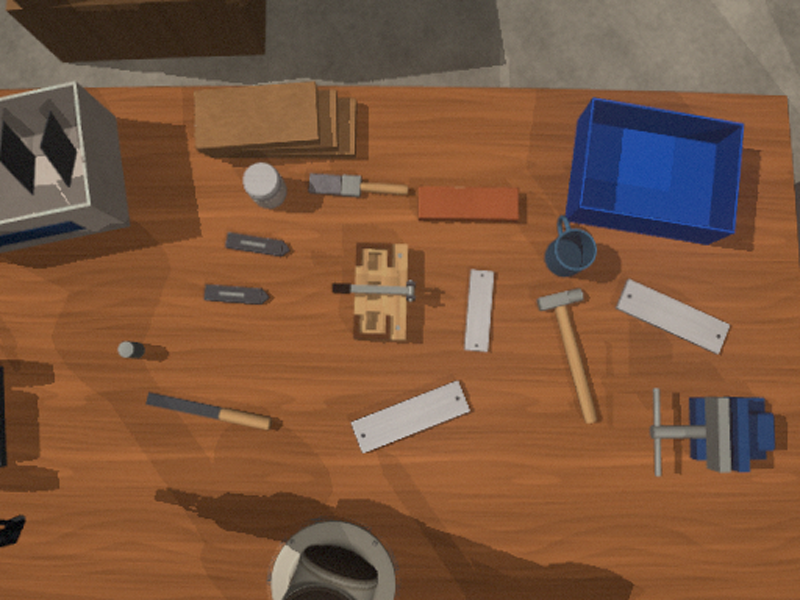

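View pics/scene0.png

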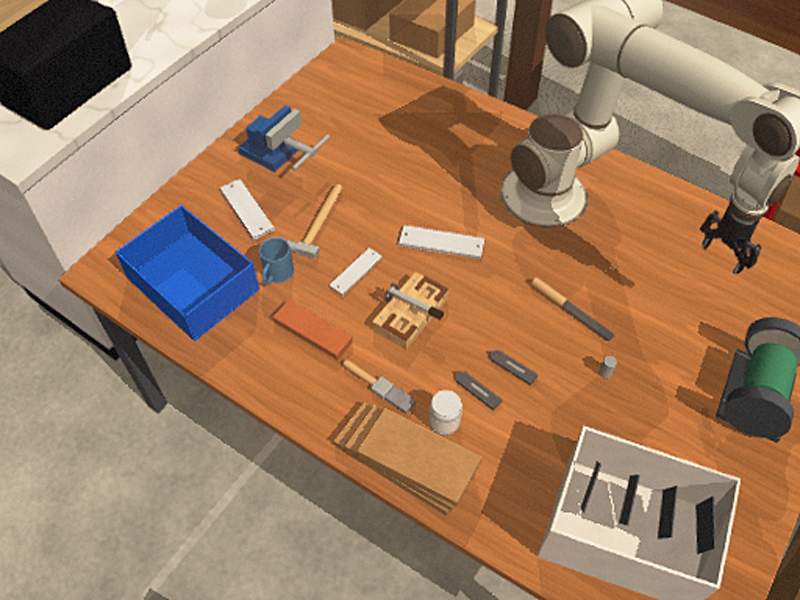

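Top view (800x600): the case is at (380,290) with its lever grip at (340,288), so its front faces left. Blanks are at (257,245) and (237,294), with noses to the right. The file at (210,408) could be mistaken for a blank. Plate candidates are (480,310), (410,416) and (673,316); the smallest is (480,310). I'll measure these and check in one crop.

```bash
python3 - <<'E'
from h import *
Z=np.load('top.npz');im,d=Z['im'],Z['d'];p={k:Z[k] for k in('mtx','k1','rvec','tvec')}
C=cloud(d,p); s=512/800
print('bench z',np.median(C[230:240,200:215,2]),C[230:240,200:215,2].std())
hsv=cv2.cvtColor(im,cv2.COLOR_RGB2HSV)
def fit(n,x0,y0,x1,y1,zlo,zhi,top):
    m=np.zeros(d.shape,bool);sl=np.s_[int(y0*s):int(y1*s),int(x0*s):int(x1*s)]
    m[sl]=(C[sl][...,2]>zlo)&(C[sl][...,2]<zhi)
    P=C[m]; q=P[:,:2].astype(np.float32)
    (c,wh,a)=cv2.minAreaRect(q*1000); print(n,len(P),np.round(c,1),np.round(wh,1),round(a,1),'zmed',np.median(P[:,2]).round(4),'mean',(q.mean(0)*1000).round(1))
fit('blankA',215,225,300,262,.006,.03,0)
fit('blankB',195,278,280,312,.006,.03,0)
fit('plate1',460,262,500,360,.005,.03,0)
fit('plate2',340,370,480,460,.005,.03,0)
fit('plate3',605,270,740,360,.005,.03,0)
fit('case',345,235,420,350,.03,.056,0)
fit('leverall',325,275,425,300,.052,.09,0)
fit('grip',325,275,350,300,.04,.09,0)
crop=im[int(200*s):int(370*s),int(190*s):int(510*s)]
save('crop1.png',cv2.resize(crop,None,fx=3.8,fy=3.8,interpolation=cv2.INTER_CUBIC)); print(crop.shape)
E
```

```text
bench z 0.0008237246543381058 0.002580683730204238
blankA 406 [666.2 164.8] [171.6  60.9] 89.7 zmed 0.0119 mean [658.1 164.5]
blankB 413 [564.8 205.8] [158.   59.9] 86.4 zmed 0.0123 mean [557.2 202.4]
plate1 812 [ 529.8 -283.7] [ 76.3 192.2] 87.9 zmed 0.0105 mean [ 528.6 -281.2]
plate2 1741 [ 326.2 -143.6] [172.4 271.2] 0.6 zmed 0.0142 mean [ 321.4 -146.1]
plate3 1666 [ 525.5 -670.7] [276.4 179.5] 89.5 zmed 0.0143 mean [ 521.3 -668.8]
case 1651 [563.  -94.9] [115.4 186.8] 89.0 zmed 0.0422 mean [562.2 -88.8]
leverall 325 [558.3 -76.1] [ 36.5 153.9] 3.9 zmed 0.0672 mean [562.7 -81.1]
grip 74 [563.2 -13.7] [17.3 29.6] 1.3 zmed 0.0756 mean [563.2 -14.3]
(108, 205, 3)
```

View pics/crop1.png

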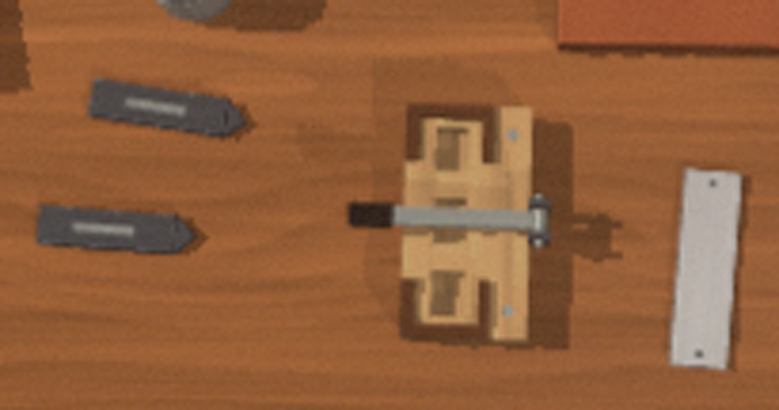

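Crop (3.8x): blanks are at (165,108) with nose tip (253,125), and at (110,230) with nose tip (205,237). The smallest plate is at (706,270), and the case is at (465,220) with the lever grip at (370,215). Only two blanks are present. I'll move over the case for a closer measurement.

Request:
apply_moves:
  motion:
    - {"xyz":[-60,-43,0],"jaw":1}
    - {"xyz":[-110,-79,0],"jaw":1}
    - {"xyz":[-160,-115,0],"jaw":1}
    - {"xyz":[-200,-144,0],"jaw":1}
    - {"xyz":[-240,-172,0],"jaw":1}

```text
validation failed for argument at $.mo...
```

Request:
apply_moves:
  motion:
    - {"xyz":[-48,-35,0],"jaw":1}
    - {"xyz":[-96,-69,0],"jaw":1}
    - {"xyz":[-144,-104,0],"jaw":1}
    - {"xyz":[-192,-138,0],"jaw":1}
    - {"xyz":[-240,-172,0],"jaw":1}

```text
validation failed for argument at $.mo...
```

Request:
apply_moves:
  motion:
    - {"xyz":[-30,-22,0],"twist":0.17,"jaw":1}
    - {"xyz":[-60,-45,0],"twist":0.34,"jaw":1}
    - {"xyz":[-60,-45,0],"twist":0.51,"jaw":1}
    - {"xyz":[-60,-45,0],"twist":0.68,"jaw":1}
    - {"xyz":[-60,-45,0],"twist":0.85,"jaw":1}

```text
time: 0.72
ee_pos: [0.2176, 0.4594, 0.248]
tcp_rot: [-180.0, 0.0, 112.4]
wrist_force: [-0.7, -0.5, 0.2]
opening: 0.0853
grasp_force: 0.0
```

Request:
apply_moves:
  motion:
    - {"xyz":[0,0,0],"twist":0.17,"jaw":1}
    - {"xyz":[0,0,0],"twist":0.34,"jaw":1}
    - {"xyz":[0,0,0],"twist":0.397,"jaw":1}
    - {"xyz":[0,0,0],"twist":0.397,"jaw":1}

```text
time: 1.23
ee_pos: [0.2175, 0.4596, 0.248]
tcp_rot: [-180.0, 0.0, 90.0]
wrist_force: [0.5, -0.8, -1.1]
opening: 0.0854
grasp_force: 0.0
```

```bash
python3 - <<'E'
from h import *
im,d,p=cam('wrist'); np.savez('w1.npz',im=im,d=d,**{k:np.array(v) for k,v in p.items()})
save('w1.png',cv2.resize(im,(800,600),interpolation=cv2.INTER_CUBIC))
o=sensors.get_obs();print(o['q'],o['ee_pos'],o['tcp_rot'],p)
E
```

```text
[ 6.46718081e+01 -7.01968775e-01  4.19304106e+00  9.49275232e+01
 -1.08898547e-05  1.54591390e+02] [0.21751486 0.45957072 0.24800615] [-1.79986059e+02  2.93730750e-02  9.00804219e+01] {'mtx': array([[311.28355242,   0.        , 250.52118903],
       [  0.        , 311.28355242, 194.93512615],
       [  0.        ,   0.        ,   1.        ]]), 'k1': -0.0764520697297739, 'rvec': array([-2.87618636e+00, -2.04199769e-03, -1.17235506e-05]), 'tvec': array([-0.21924846,  0.40963312,  0.49821434])}
```

View pics/w1.png

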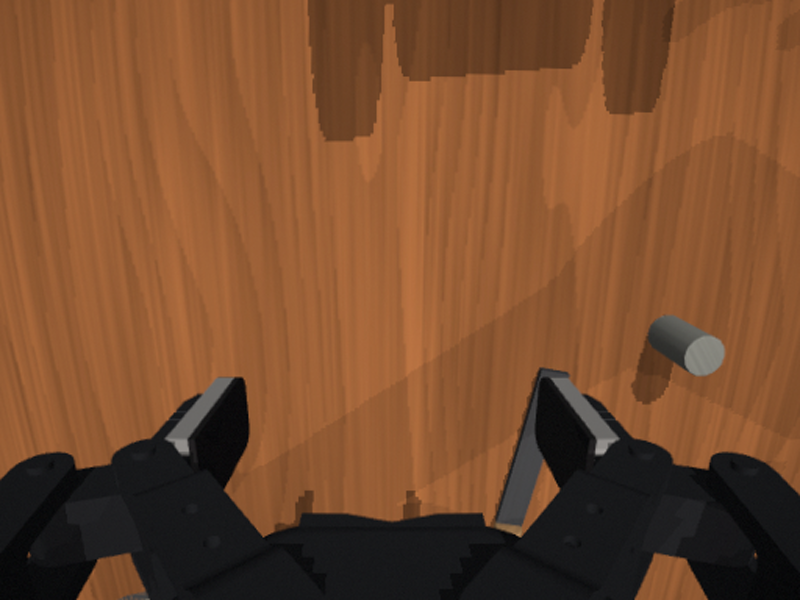

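Request:
apply_moves:
  motion:
    - {"xyz":[-28,41,0],"twist":0,"jaw":1}
    - {"xyz":[-56,82,0],"twist":0,"jaw":1}
    - {"xyz":[-84,123,0],"twist":0,"jaw":1}
    - {"xyz":[-112,164,0],"twist":0,"jaw":1}
    - {"xyz":[-140,205,0],"twist":0,"jaw":1}

```text
time: 1.9
ee_pos: [0.4237, 0.3186, 0.2482]
tcp_rot: [180.0, -0.0, 90.1]
wrist_force: [-0.2, 1.0, 0.7]
opening: 0.0851
grasp_force: 0.0
```

Request:
apply_moves:
  motion:
    - {"xyz":[-30,44,0],"twist":-0.17,"jaw":1}
    - {"xyz":[-60,88,0],"twist":-0.34,"jaw":1}
    - {"xyz":[-90,132,0],"twist":-0.51,"jaw":1}
    - {"xyz":[-120,177,0],"twist":-0.68,"jaw":1}
    - {"xyz":[-120,177,0],"twist":-0.85,"jaw":1}

```text
time: 2.52
ee_pos: [0.6019, 0.1972, 0.2464]
tcp_rot: [-179.9, -0.0, 138.9]
wrist_force: [0.0, 0.4, 0.2]
opening: 0.0853
grasp_force: 0.0
```

Request:
apply_moves:
  motion:
    - {"xyz":[0,0,0],"twist":-0.17,"jaw":1}
    - {"xyz":[0,0,0],"twist":-0.34,"jaw":1}
    - {"xyz":[0,0,0],"twist":-0.51,"jaw":1}
    - {"xyz":[0,0,0],"twist":-0.68,"jaw":1}
    - {"xyz":[0,0,0],"twist":-0.85,"jaw":1}

```text
time: 3.15
ee_pos: [0.5995, 0.1997, 0.248]
tcp_rot: [-180.0, -0.0, -172.2]
wrist_force: [1.2, 0.3, -0.9]
opening: 0.085
grasp_force: 0.0
```

Request:
apply_moves:
  motion:
    - {"xyz":[0,0,0],"twist":-0.17,"jaw":1}
    - {"xyz":[0,0,0],"twist":-0.34,"jaw":1}
    - {"xyz":[0,0,0],"twist":-0.51,"jaw":1}
    - {"xyz":[0,0,0],"twist":-0.68,"jaw":1}
    - {"xyz":[0,0,0],"twist":-0.85,"jaw":1}

```text
time: 3.78
ee_pos: [0.5995, 0.1997, 0.248]
tcp_rot: [180.0, -0.0, -123.5]
wrist_force: [-0.5, -0.3, 0.5]
opening: 0.085
grasp_force: 0.0
```

Request:
apply_moves:
  motion:
    - {"xyz":[0,0,0],"twist":-0.17,"jaw":1}
    - {"xyz":[0,0,0],"twist":-0.34,"jaw":1}
    - {"xyz":[0,0,0],"twist":-0.51,"jaw":1}
    - {"xyz":[0,0,0],"twist":-0.59,"jaw":1}
    - {"xyz":[0,0,0],"twist":-0.59,"jaw":1}

```text
time: 4.4
ee_pos: [0.5995, 0.1997, 0.248]
tcp_rot: [180.0, -0.0, -90.1]
wrist_force: [-0.4, 0.0, -0.7]
opening: 0.0854
grasp_force: 0.0
```

```bash
python3 - <<'E'
from h import *
o=sensors.get_obs()
im,d,p=cam('wrist'); np.savez('w2.npz',im=im,d=d,**{k:np.array(v) for k,v in p.items()})
save('w2.png',cv2.resize(im,(800,600),interpolation=cv2.INTER_CUBIC))
print(o['time'],o['q'],o['ee_pos'],o['tcp_rot'])
E
```

```text
4.4 [ 1.84206362e+01  1.67914664e+01  2.36901436e+01  9.69222262e+01
 -3.44589347e-04 -7.15157392e+01] [0.59952408 0.19967327 0.24804178] [ 1.79977775e+02 -7.79291036e-03 -9.00636230e+01]
```

View pics/w2.png

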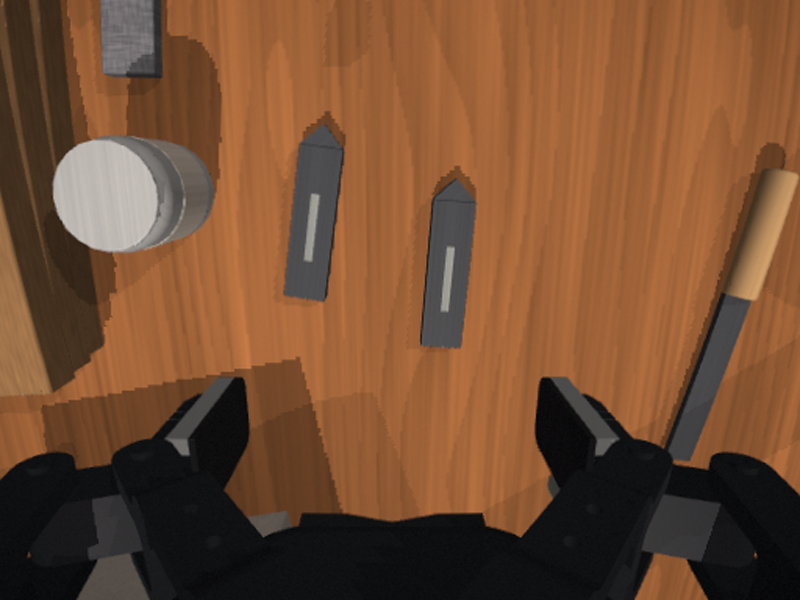

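The wrist view shows blank A with tail corners (285,296) and (325,300) and nose (323,125). Blank B has tail corners (421,346) and (461,347) and nose (458,180). Next I'll view the case.

Request:
apply_moves:
  motion:
    - {"xyz":[60,10,0],"twist":0,"jaw":1}
    - {"xyz":[110,20,0],"twist":0,"jaw":1}
    - {"xyz":[150,38,0],"twist":0,"jaw":1}
    - {"xyz":[170,38,0],"twist":0,"jaw":1}
    - {"xyz":[170,38,0],"twist":0,"jaw":1}

```text
time: 5.08
ee_pos: [0.5616, 0.0289, 0.2484]
tcp_rot: [-180.0, 0.0, -90.2]
wrist_force: [0.3, 0.5, -0.3]
opening: 0.0856
grasp_force: 0.0
```

```bash
python3 - <<'E'
from h import *
o=sensors.get_obs()
im,d,p=cam('wrist'); np.savez('w3.npz',im=im,d=d,**{k:np.array(v) for k,v in p.items()})
save('w3.png',cv2.resize(im,(800,600),interpolation=cv2.INTER_CUBIC))
print(o['time'],o['ee_pos'],o['tcp_rot'])
E
cat >> h.py <<'E'
def load(n):
    Z=np.load(n+'.npz'); return Z['im'],Z['d'],{k:Z[k] for k in('mtx','k1','rvec','tvec')}
def onplane(u,v,zw,p):
    # u,v in 800x600 picture coords
    u=(np.asarray(u,float)+.5)*.64-.5; v=(np.asarray(v,float)+.5)*.64-.5
    a=pix(u,v,np.ones(u.shape),p); Rm=cv2.Rodrigues(np.array(p['rvec'],float))[0]
    c=-Rm.T@np.array(p['tvec'],float).ravel(); t=(np.asarray(zw)-c[2])/(a[...,2]-c[2])
    return c+t[...,None]*(a-c)
E
python3 - <<'E'
from h import *
im,d,p=load('w2')
for n,uv in dict(A=[(285,296),(325,300),(323,125),(300,144),(344,149)],B=[(421,346),(461,347),(458,180),(433,201),(474,200)]).items():
    uv=np.array(uv); P=onplane(uv[:,0],uv[:,1],np.array([.012,.012,.006,.012,.012]),p)*1000; print(n,P[:,:2].round(1))
    C=cloud(d,p); print(np.median(C[int(250*.64)-6:int(250*.64)+6,int((310 if n=='A' else 448)*.64)-5:int((310 if n=='A' else 448)*.64)+5,2]))
    t=P[:2].mean(0);s=P[3:5].mean(0);v=(s-t)[:2]; print('len',np.linalg.norm(v),np.linalg.norm((P[2]-t)[:2]),'w',np.linalg.norm((P[0]-P[1])[:2]),'dir',np.degrees(np.arctan2(v[1],v[0])), np.degrees(np.arctan2(*(P[2]-t)[1::-1])),'tail',t)
E
```

```text
5.075 [0.56158654 0.02885143 0.2484437 ] [-1.79967700e+02  9.82264844e-03 -9.02322719e+01]
A [[682.5 224.6]
 [651.8 227.8]
 [649.9  99.3]
 [666.  112.7]
 [634.5 116.4]]
0.012017965263542848
len 112.88923554669512 128.08143324753547 w 30.90343539215375 dir -98.59779692404663 -97.72726428337967 tail [667.12995973 226.1793477   12.        ]
B [[577.4 265.2]
 [545.8 266.1]
 [551.7 138.1]
 [570.3 153.1]
 [540.3 152.3]]
0.011901262811447912
len 113.15055905830019 127.95542568933033 w 31.633553535032707 dir -93.19739044190912 -94.46045123774456 tail [561.62474522 265.67220098  12.        ]
```

View pics/w3.png

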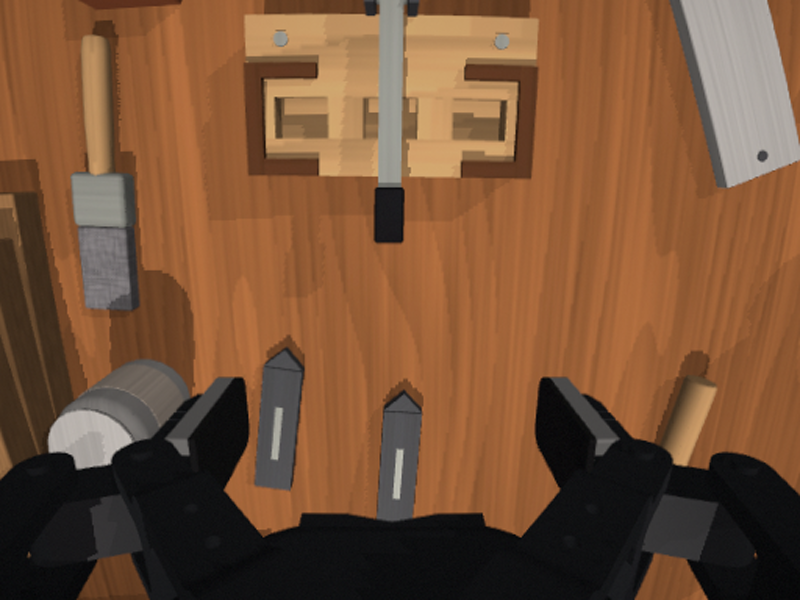

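Case in the wrist view: front rim corners are at (249,174) and (532,177), back corners at (245,15) and (538,18). The grip spans (375..404, 187..242).

```bash
python3 - <<'E'
from h import *
im,d,p=load('w3'); C=cloud(d,p)
uv=np.array([(249,174),(532,177),(245,15),(538,18),(246,63),(537,67)])
for z in (.041,.047): print(z,(onplane(uv[:,0],uv[:,1],np.full(6,z),p)*1000)[:,:2].round(1).tolist())
def med(u0,u1,v0,v1):
    s=C[int(v0*.64):int(v1*.64),int(u0*.64):int(u1*.64)].reshape(-1,3); print(np.median(s,0).round(4),s[:,2].std().round(4))
med(252,260,90,150); med(523,530,90,150); med(330,360,150,172); med(260,270,25,50); med(300,360,20,50); med(430,490,20,30)
med(379,401,195,215);med(379,401,215,237); med(385,398,20,60); med(383,400,130,170)
# lever slope
b=[]
for v in range(10,240,10):
    s=C[int(v*.64):int((v+10)*.64),int(384*.64):int(398*.64)].reshape(-1,3); b.append(np.median(s,0))
print(np.round(np.array(b)*1000,1).tolist())
g=np.array([(375,242),(404,242),(375,187),(404,187)]); print((onplane(g[:,0],g[:,1],np.full(4,.0745),p)*1000).round(1)[:,:2].tolist())
E
```

```text
0.041 [[657.9, -37.7], [468.7, -35.1], [654.8, -136.4], [469.9, -134.0], [655.6, -107.5], [469.2, -104.4]]
0.047 [[656.2, -37.6], [470.4, -35.1], [653.1, -134.6], [471.6, -132.2], [653.9, -106.2], [470.8, -103.2]]
[ 0.6502 -0.0721  0.0469] 0.0008
[ 0.4768 -0.0714  0.0467] 0.0234
[ 0.594  -0.0457  0.0407] 0.0204
[ 0.6436 -0.123   0.0409] 0.0338
[ 0.6014 -0.124   0.0407] 0.0209
[ 0.52   -0.1299  0.0405] 0.0008
[ 0.564  -0.0194  0.0747] 0.0221
[ 0.5645 -0.0068  0.0756] 0.0008
[ 0.5632 -0.1151  0.0633] 0.0009
[ 0.5629 -0.0517  0.0681] 0.0318
[[563.6, -129.4, 61.8], [563.6, -123.6, 62.6], [563.6, -117.7, 63.1], [563.7, -112.1, 63.5], [563.7, -106.3, 63.8], [563.7, -100.9, 64.0], [563.7, -95.1, 64.7], [563.8, -89.3, 65.1], [563.8, -83.4, 65.6], [563.8, -77.6, 66.3], [563.8, -72.0, 66.4], [563.8, -66.2, 67.2], [563.9, -60.3, 67.5], [563.9, -54.4, 67.9], [563.9, -48.0, 68.3], [563.9, -42.9, 68.8], [564.0, -36.9, 69.2], [564.0, -30.9, 70.0], [564.0, -24.9, 74.2], [564.0, -18.9, 74.7], [564.0, -13.3, 75.4], [564.0, -7.3, 75.6], [564.1, -1.2, 76.0]]
[[572.9, 4.0], [555.1, 4.1], [572.6, -29.1], [555.2, -29.1]]
```

Request:
apply_moves:
  motion:
    - {"xyz":[20,-2,50],"twist":0.007,"jaw":0.3}
    - {"xyz":[35,-2,100],"twist":0.007,"jaw":0.0}
    - {"xyz":[35,-2,150],"twist":0.007,"jaw":0.0}
    - {"xyz":[35,-2,183],"twist":0.007,"jaw":0.0}
    - {"xyz":[35,-2,183],"twist":0.007,"jaw":0.0}
  grip_force: 30

```text
time: 5.75
ee_pos: [0.5619, -0.0041, 0.0625]
tcp_rot: [179.7, 0.0, -90.4]
wrist_force: [-0.8, -0.8, 0.3]
opening: 0.0427
grasp_force: 0.0
```

Request:
apply_moves:
  motion:
    - {"xyz":[0,0,0],"twist":0,"jaw":-0.5}
    - {"xyz":[0,0,0],"twist":0,"jaw":-1}
    - {"xyz":[0,0,0],"twist":0,"jaw":-1}
    - {"xyz":[0,0,0],"twist":0,"jaw":-1}
    - {"xyz":[0,0,0],"twist":0,"jaw":-1}
  grip_force: 30

```text
time: 6.38
ee_pos: [0.5636, -0.0047, 0.0667]
tcp_rot: [-179.9, 0.1, -90.5]
wrist_force: [-3.2, 5.1, 1.9]
opening: 0.0175
grasp_force: 33.7
```

```bash
python3 - <<'E'
from h import *
o=sensors.get_obs(); print(o['ee_pos'],o['tcp_rot'],o['opening'],o['grasp_force'],o['wrist_force'])
t0=.076; P=lambda t:np.array([-138*np.cos(t),138*np.sin(t)])
for k in range(1,17):
    t=t0+(2.13-t0)*k/16
    b=t0+(2.13-t0)*((k-1)//4*4)/16
    dd=P(t)-P(b); print(k,'x %.1f z %.1f'%(dd[0],-dd[1]))
E
```

```text
[ 0.56360708 -0.00465667  0.06667718] [-1.79923419e+02  6.26148038e-02 -9.04758838e+01] 0.017531775811578363 33.73197376728058 [-3.21242072  5.05858123  1.91565985]
1 x 2.5 z -17.5
2 x 7.2 z -34.6
3 x 14.0 z -50.9
4 x 22.9 z -66.2
5 x 10.8 z -14.1
6 x 23.2 z -26.6
7 x 37.2 z -37.5
8 x 52.5 z -46.5
9 x 16.3 z -7.0
10 x 33.3 z -11.8
11 x 50.8 z -14.4
12 x 68.5 z -14.7
13 x 17.6 z 1.9
14 x 34.8 z 6.1
15 x 51.3 z 12.5
16 x 66.9 z 20.9
```

Request:
apply_moves:
  motion:
    - {"xyz":[2.5,0,-17.5],"twist":0,"jaw":-1}
    - {"xyz":[7,0,-34.5],"twist":0,"jaw":-1}
    - {"xyz":[14,0,-51],"twist":0,"jaw":-1}
    - {"xyz":[23,0,-66],"twist":0,"jaw":-1}

```text
time: 6.88
ee_pos: [0.5631, -0.0287, 0.1327]
tcp_rot: [-180.0, 0.0, -90.5]
wrist_force: [0.9, 1.2, -5.0]
opening: 0.0172
grasp_force: 32.2
```

Request:
apply_moves:
  motion:
    - {"xyz":[11,0,-14],"twist":0,"jaw":-1}
    - {"xyz":[23,0,-26.5],"twist":0,"jaw":-1}
    - {"xyz":[37,0,-37.5],"twist":0,"jaw":-1}
    - {"xyz":[52.5,0,-46.5],"twist":0,"jaw":-1}

```text
time: 7.38
ee_pos: [0.5623, -0.0817, 0.1784]
tcp_rot: [180.0, 0.0, -90.5]
wrist_force: [-2.0, 2.6, -2.8]
opening: 0.0175
grasp_force: 33.4
```

Request:
apply_moves:
  motion:
    - {"xyz":[16,0,-7],"twist":0,"jaw":-1}
    - {"xyz":[33,0,-12],"twist":0,"jaw":-1}
    - {"xyz":[51,0,-14.5],"twist":0,"jaw":-1}
    - {"xyz":[68.5,0,-14.5],"twist":0,"jaw":-1}

```text
time: 7.88
ee_pos: [0.5613, -0.1505, 0.1931]
tcp_rot: [180.0, -0.0, -90.5]
wrist_force: [-5.7, 4.0, -0.5]
opening: 0.0171
grasp_force: 34.3
```

Request:
apply_moves:
  motion:
    - {"xyz":[17.5,0,2],"twist":0,"jaw":-1}
    - {"xyz":[35,0,6],"twist":0,"jaw":-1}
    - {"xyz":[51,0,12.5],"twist":0,"jaw":-1}
    - {"xyz":[67,0,21],"twist":0,"jaw":-1}
    - {"xyz":[67,0,21],"twist":0,"jaw":-1}

```text
time: 8.5
ee_pos: [0.5602, -0.2189, 0.1714]
tcp_rot: [179.9, -0.1, -90.6]
wrist_force: [-7.3, -0.4, 2.7]
opening: 0.0171
grasp_force: 38.3
```

```bash
python3 - <<'E'
from h import *
im,d,p=cam('scene'); o=sensors.get_obs(); print(o['ee_pos'],o['tcp_rot'],o['opening'],o['wrist_force'])
save('s1.png',cv2.resize(im[110:270,170:370],(800,640))[:600])
E
```

```text
[ 0.56026995 -0.21865985  0.17163934] [ 1.79910094e+02 -1.28207708e-01 -9.06021719e+01] 0.01732981754622452 [-7.48133032 -1.15888626  2.38414141]
```

View pics/s1.png

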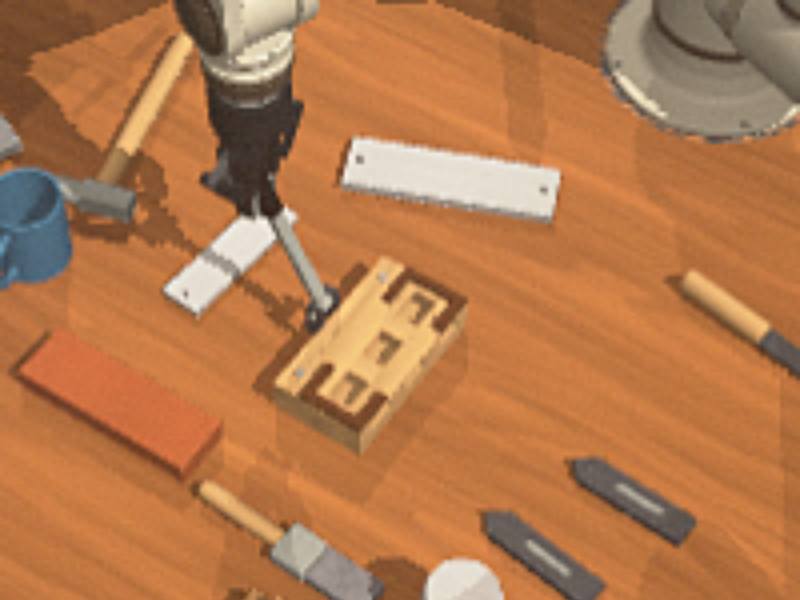

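The lever is leaning back at about 2.14 rad. I'll release it and return over the blanks.

Request:
apply_moves:
  motion:
    - {"xyz":[0,0,0],"twist":0,"jaw":0.2}
    - {"xyz":[0,0,0],"twist":0,"jaw":0.2}
    - {"xyz":[0,0,0],"twist":0,"jaw":0.2}
    - {"xyz":[0,0,-40],"twist":0,"jaw":0.2}
    - {"xyz":[0,0,-78],"twist":0,"jaw":0.2}

```text
time: 9.18
ee_pos: [0.5613, -0.2162, 0.2502]
tcp_rot: [180.0, -0.0, -90.5]
wrist_force: [1.3, -0.4, 0.1]
opening: 0.0512
grasp_force: 0.0
```

Request:
apply_moves:
  motion:
    - {"xyz":[-55,-8,0],"twist":0,"jaw":0.2}
    - {"xyz":[-110,-16,0],"twist":0,"jaw":0.2}
    - {"xyz":[-165,-24,0],"twist":0,"jaw":0.2}
    - {"xyz":[-220,-32,0],"twist":0,"jaw":0.2}
    - {"xyz":[-270,-40,0],"twist":0,"jaw":0.2}

```text
time: 9.8
ee_pos: [0.6039, 0.0554, 0.2495]
tcp_rot: [-180.0, -0.0, -90.5]
wrist_force: [-0.2, -0.1, 0.6]
opening: 0.0513
grasp_force: 0.0
```

Request:
apply_moves:
  motion:
    - {"xyz":[-55,0,0],"twist":0,"jaw":0.2}
    - {"xyz":[-110,0,0],"twist":0,"jaw":0.2}
    - {"xyz":[-150,0,0],"twist":0,"jaw":0.2}
    - {"xyz":[-150,0,0],"twist":0,"jaw":0.2}

```text
time: 10.3
ee_pos: [0.6047, 0.2062, 0.2487]
tcp_rot: [180.0, 0.0, -90.3]
wrist_force: [-0.3, 1.1, 0.3]
opening: 0.0513
grasp_force: 0.0
```

```bash
cat >> h.py <<'E'
def blanks():
    im,d,p=cam('wrist'); C=cloud(d,p); hsv=cv2.cvtColor(im,cv2.COLOR_RGB2HSV)
    m=(C[...,2]>.004)&(C[...,2]<.02)&(hsv[...,1]<90)
    m=cv2.morphologyEx(m.astype(np.uint8),cv2.MORPH_CLOSE,np.ones((3,3)))
    cs,_=cv2.findContours(m,cv2.RETR_EXTERNAL,cv2.CHAIN_APPROX_NONE)
    for c in cs:
        if cv2.contourArea(c)<400: continue
        c=c[:,0]; P=onplane((c[:,0]+.5)/.64-.5,(c[:,1]+.5)/.64-.5,np.full(len(c),.012),p)[:,:2]*1000
        r=cv2.minAreaRect(P.astype(np.float32)); b=cv2.boxPoints(r)
        k=np.argsort([np.linalg.norm(b[i]-b[(i+1)%4]) for i in range(4)])[-1]; v=b[(k+1)%4]-b[k]
        if v[1]>0: v=-v
        print('obj',np.round(r[0],1),np.sort(r[1]).round(1),'dir',np.degrees(np.arctan2(v[1],v[0])).round(2))
    return im,p
def to(x,y,z,yaw):
    o=sensors.get_obs(); e=o['ee_pos']*1000; w=o['tcp_rot'][2]; a=np.radians(w); D=np.array([x,y,z])-e
    print('at',e.round(1),w.round(2),'xyz',[round(D[0]*np.cos(a)+D[1]*np.sin(a),1),round(D[0]*np.sin(a)-D[1]*np.cos(a),1),round(-D[2],1)],'twist',round(-np.radians((yaw-w+180)%360-180),4),'F',o['wrist_force'].round(1),'t',o['time'],'op',o['opening'].round(4))
E
python3 - <<'E'
from h import *
to(600,200,250,-90)
im,p=blanks(); save('w4.png',im)
E
```

```text
Traceback (most recent call last):
  File "h.py", line 42, in to
    print('at',e.round(1),w.round(2),'xyz',[round(D[0]*np.cos(a)+D[1]*np.sin(a),1),round(D[0]*np.sin(a)-D[1]*np.cos(a),1),round(-D[2],1)],'twist',round(-np.radians((yaw-w+180)%360-180),4),'F',o['wrist_force'].round(1),'t',o['time'],'op',o['opening'].round(4))
                                                                                                                                                                                                                                             ^^^^^^^^^^^^^^^^^^
AttributeError: 'float' object has no attribute 'round'
```

```bash
sed -i "s/o\['opening'\].round(4)/round(o['opening'],4)/" h.py
python3 - <<'E'
from h import *
im,p=blanks(); save('w4.png',im)
to(665,209,19,-98.3)
E
```

```text
obj [338.8 297.7] [ 28.  150.3] dir -100.56
obj [558.4 201.1] [ 32.4 128.5] dir -93.96
obj [658.2 163. ] [ 32.2 127.5] dir -98.64
obj [783.6  41.3] [44.6 45.1] dir -93.5
at [604.9 204.6 248.9] -90.35 xyz [np.float64(-4.8), np.float64(-60.1), np.float64(229.9)] twist 0.1388 F [ 0.2 -0.4  0.4] t 10.35 op 0.0512
```

Request:
apply_moves:
  motion:
    - {"xyz":[-3,-30,45],"twist":0.07,"jaw":0.3}
    - {"xyz":[-3,-60,90],"twist":0.142,"jaw":0.3}
    - {"xyz":[-3,-60,145],"twist":0.142,"jaw":0.3}
    - {"xyz":[-3,-60,195],"twist":0.142,"jaw":0.3}
    - {"xyz":[-3,-60,215],"twist":0.142,"jaw":0.3}
  grip_force: 100

```text
time: 10.98
ee_pos: [0.6637, 0.204, 0.031]
tcp_rot: [179.8, -0.1, -98.7]
wrist_force: [1.2, 0.3, 0.5]
opening: 0.0555
grasp_force: 0.0
```

Request:
apply_moves:
  motion:
    - {"xyz":[0,0,10],"twist":0,"jaw":0.3}
    - {"xyz":[0,0,16],"twist":0,"jaw":0.3}
    - {"xyz":[0,0,16],"twist":0,"jaw":0.3}

```text
time: 11.35
ee_pos: [0.6657, 0.206, 0.0196]
tcp_rot: [-179.9, 0.0, -98.6]
wrist_force: [0.6, -0.7, 0.2]
opening: 0.0554
grasp_force: 0.0
```

```bash
python3 - <<'E'
from h import *
to(664.9,207.5,18,-98.5)
E
```

```text
at [665.7 206.   19.6] -98.63 xyz [np.float64(-1.4), np.float64(1.0), np.float64(1.6)] twist -0.0022 F [ 0.6 -0.7  0.2] t 11.35 op 0.0554
```

Request:
apply_moves:
  motion:
    - {"xyz":[-1,1,1],"twist":0,"jaw":0}
    - {"xyz":[-1,1,1],"twist":0,"jaw":-1}
    - {"xyz":[-1,1,1],"twist":0,"jaw":-1}
    - {"xyz":[-1,1,1],"twist":0,"jaw":-1}
    - {"xyz":[-1,1,1],"twist":0,"jaw":-1}
  grip_force: 100

```text
time: 11.98
ee_pos: [0.6646, 0.2073, 0.0187]
tcp_rot: [-179.9, 0.1, -98.6]
wrist_force: [-2.0, -0.0, 6.9]
opening: 0.0288
grasp_force: 99.9
```

```bash
python3 - <<'E'
from h import *
to(664.9,207.5,40,-90.9)
# case frame
a=np.radians(-90.9); X=np.array([np.cos(a),np.sin(a)]);Y=np.array([-np.sin(a),np.cos(a)]);O=np.array([562.3,-85.8])
for s in(-58,0,58): print(s, 'mouth',(O-50*X+s*Y).round(1),'nose15 before, tcp',(O+(-50-15-110)*X+s*Y).round(1),'home tcp',(O+(38-110)*X+s*Y).round(1))
E
```

```text
at [664.6 207.3  18.7] -98.62 xyz [np.float64(-0.2), np.float64(-0.3), np.float64(-21.3)] twist -0.1347 F [-2.  -0.   6.9] t 11.975 op 0.0288
-58 mouth [505.1 -34.9] nose15 before, tcp [507.1  90.1] home tcp [505.4 -12.9]
0 mouth [563.1 -35.8] nose15 before, tcp [565.   89.2] home tcp [563.4 -13.8]
58 mouth [621.1 -36.7] nose15 before, tcp [623.   88.3] home tcp [621.4 -14.7]
```

Request:
apply_moves:
  motion:
    - {"xyz":[0,0,-11],"twist":0,"jaw":-1}
    - {"xyz":[0,0,-22.5],"twist":0,"jaw":-1}
    - {"xyz":[38,8,-22.5],"twist":-0.07,"jaw":-1}
    - {"xyz":[75,17,-22.5],"twist":-0.135,"jaw":-1}
    - {"xyz":[112,25,-22.5],"twist":-0.135,"jaw":-1}

```text
time: 12.6
ee_pos: [0.6222, 0.0991, 0.0403]
tcp_rot: [-180.0, -0.0, -90.8]
wrist_force: [-0.2, 0.3, -4.1]
opening: 0.0291
grasp_force: 99.5
```

Request:
apply_moves:
  motion:
    - {"xyz":[0,0,0],"twist":0,"jaw":-1}
    - {"xyz":[0,0,0],"twist":0,"jaw":-1}

```text
time: 12.85
ee_pos: [0.623, 0.1002, 0.0403]
tcp_rot: [-180.0, 0.0, -90.9]
wrist_force: [-0.1, 0.3, -3.9]
opening: 0.0288
grasp_force: 99.8
```

```bash
python3 - <<'E'
from h import *
to(622.8,88,40.2,-90.9)
im,d,p=cam('wrist'); np.savez('w5.npz',im=im,d=d,**{k:np.array(v) for k,v in p.items()})
save('w5.png',cv2.resize(im[:300],(800,469),interpolation=cv2.INTER_CUBIC))
E
```

```text
at [623.  100.2  40.3] -90.92 xyz [np.float64(12.2), np.float64(0.1), np.float64(0.1)] twist -0.0003 F [-0.1  0.3 -3.9] t 12.85 op 0.0288
```

View pics/w5.png

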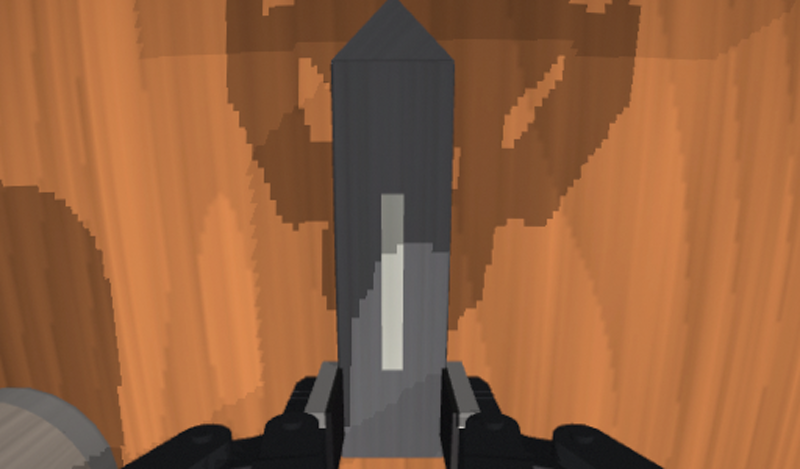

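The blank is held straight, with its nose at (391,0). I'll check its tilt and height from depth.

```bash
python3 - <<'E'
from h import *
im,d,p=load('w5'); C=cloud(d,p)*1000
P=C[45:225,222:283].reshape(-1,3); P=P[(P[:,2]>20)&(P[:,2]<50)]
A=np.c_[P[:,:2]-[623,50],np.ones(len(P))]; s=np.linalg.lstsq(A,P[:,2],rcond=None)[0]; print(len(P),s,(P[:,2]-A@s).std())
E
```

```text
10931 [7.68391334e-04 1.14798524e-02 3.27894661e+01] 0.6489845342836439
```

Request:
apply_moves:
  motion:
    - {"xyz":[10,0,-1],"twist":0,"jaw":-1}
    - {"xyz":[20,0,-1],"twist":0,"jaw":-1}
    - {"xyz":[30,0,-1],"twist":0,"jaw":-1}
    - {"xyz":[40,0,-1],"twist":0,"jaw":-1}
    - {"xyz":[46,0,-1],"twist":0,"jaw":-1}

```text
time: 13.52
ee_pos: [0.6219, 0.0531, 0.0408]
tcp_rot: [180.0, -0.0, -90.9]
wrist_force: [-0.9, 0.1, -4.2]
opening: 0.0292
grasp_force: 99.7
```

```bash
python3 - <<'E'
from h import *
to(621.4,-14.7,41.2,-90.9)
E
```

```text
at [621.9  53.1  40.8] -90.93 xyz [np.float64(67.8), np.float64(-0.6), np.float64(-0.4)] twist -0.0006 F [-0.9  0.1 -4.2] t 13.525 op 0.0292
```

Request:
apply_moves:
  motion:
    - {"xyz":[12,0,0],"twist":0,"jaw":-1}
    - {"xyz":[24,0,0],"twist":0,"jaw":-1}
    - {"xyz":[36,0,0],"twist":0,"jaw":-1}
    - {"xyz":[48,0,0],"twist":0,"jaw":-1}
    - {"xyz":[58,0,0],"twist":0,"jaw":-1}

```text
time: 14.15
ee_pos: [0.6211, -0.0049, 0.0408]
tcp_rot: [-180.0, -0.0, -90.9]
wrist_force: [-0.1, 0.3, -4.1]
opening: 0.029
grasp_force: 99.7
```

Request:
apply_moves:
  motion:
    - {"xyz":[4,0,0],"twist":0,"jaw":-1}
    - {"xyz":[7,0,0],"twist":0,"jaw":-1}
    - {"xyz":[9,0,0],"twist":0,"jaw":-1}

```text
time: 14.52
ee_pos: [0.6209, -0.0129, 0.0408]
tcp_rot: [-180.0, 0.0, -90.9]
wrist_force: [0.6, 0.4, -5.2]
opening: 0.0289
grasp_force: 99.7
```

```bash
python3 - <<'E'
from h import *
to(621.4,-14.7,41.2,-90.9)
E
```

```text
at [620.9 -12.9  40.8] -90.88 xyz [np.float64(1.8), np.float64(-0.5), np.float64(-0.4)] twist 0.0004 F [ 0.6  0.4 -5.2] t 14.525 op 0.0289
```

Request:
apply_moves:
  motion:
    - {"xyz":[1,0,0],"twist":0,"jaw":-1}
    - {"xyz":[2,0,0],"twist":0,"jaw":-1}
    - {"xyz":[2,0,0],"twist":0,"jaw":-1}

```text
time: 14.9
ee_pos: [0.6209, -0.0146, 0.0408]
tcp_rot: [180.0, 0.0, -90.9]
wrist_force: [0.5, 1.5, -3.7]
opening: 0.0291
grasp_force: 99.8
```

Request:
apply_moves:
  motion:
    - {"xyz":[1,0,0],"twist":0,"jaw":-1}
    - {"xyz":[1.5,0,0],"twist":0,"jaw":-1}
    - {"xyz":[1.5,0,0],"twist":0,"jaw":-1}

```text
time: 15.28
ee_pos: [0.6209, -0.0151, 0.0408]
tcp_rot: [180.0, 0.1, -90.8]
wrist_force: [-1.0, 8.8, -3.4]
opening: 0.0288
grasp_force: 99.8
```

Request:
apply_moves:
  motion:
    - {"xyz":[0,0,1],"twist":0,"jaw":-1}
    - {"xyz":[0,0,1],"twist":0,"jaw":0.1}
    - {"xyz":[0,0,1],"twist":0,"jaw":0.1}
    - {"xyz":[0,0,1],"twist":0,"jaw":0.1}
    - {"xyz":[-25,0,1],"twist":0,"jaw":0.1}

```text
time: 15.9
ee_pos: [0.6215, 0.0074, 0.0401]
tcp_rot: [-180.0, -0.0, -91.0]
wrist_force: [0.4, -0.1, 0.0]
opening: 0.0469
grasp_force: 0.0
```

Request:
apply_moves:
  motion:
    - {"xyz":[-28,0,2],"twist":0,"jaw":0.1}
    - {"xyz":[-28,0,2],"twist":0,"jaw":-1}
    - {"xyz":[-28,0,2],"twist":0,"jaw":-1}
    - {"xyz":[-18,0,2],"twist":0,"jaw":-1}
    - {"xyz":[-14,0,2],"twist":0,"jaw":-1}

```text
time: 16.52
ee_pos: [0.6215, 0.021, 0.0379]
tcp_rot: [-180.0, -0.0, -91.0]
wrist_force: [0.8, -0.6, -0.0]
opening: -0.0002
grasp_force: 0.0
```

```bash
python3 - <<'E'
from h import *
to(621.4,17,38,-90.9)
E
```

```text
at [621.5  21.   37.9] -90.97 xyz [np.float64(4.0), np.float64(0.0), np.float64(-0.1)] twist -0.0012 F [ 0.8 -0.6 -0. ] t 16.525 op -0.0002
```

Request:
apply_moves:
  motion:
    - {"xyz":[2,0,0],"twist":0,"jaw":-1}
    - {"xyz":[3,0,0],"twist":0,"jaw":-1}
    - {"xyz":[4,0,0],"twist":0,"jaw":-1}
    - {"xyz":[4,0,0],"twist":0,"jaw":-1}

```text
time: 17.02
ee_pos: [0.6214, 0.0186, 0.0378]
tcp_rot: [180.0, -0.0, -90.9]
wrist_force: [-0.3, -0.1, 0.0]
opening: -0.0001
grasp_force: 0.0
```

Request:
apply_moves:
  motion:
    - {"xyz":[1,0,0],"twist":0,"jaw":-1}
    - {"xyz":[2,0,0],"twist":0,"jaw":-1}
    - {"xyz":[2,0,0],"twist":0,"jaw":-1}

```text
time: 17.4
ee_pos: [0.6214, 0.0165, 0.0378]
tcp_rot: [-180.0, 0.0, -90.9]
wrist_force: [0.8, -0.4, 0.4]
opening: 0.0001
grasp_force: 0.0
```

Request:
apply_moves:
  motion:
    - {"xyz":[1,0,0],"twist":0,"jaw":-1}
    - {"xyz":[2,0,0],"twist":0,"jaw":-1}
    - {"xyz":[2,0,0],"twist":0,"jaw":-1}

```text
time: 17.77
ee_pos: [0.6214, 0.0155, 0.0378]
tcp_rot: [180.0, 0.1, -90.8]
wrist_force: [-0.4, 5.0, -0.4]
opening: -0.0001
grasp_force: 3.0
```

Request:
apply_moves:
  motion:
    - {"xyz":[1,0,0],"twist":0,"jaw":-1}
    - {"xyz":[1,0,0],"twist":0,"jaw":-1}

```text
time: 18.02
ee_pos: [0.6214, 0.0152, 0.0378]
tcp_rot: [-180.0, 0.2, -90.8]
wrist_force: [-0.8, 10.2, 0.0]
opening: -0.0
grasp_force: 4.8
```

Request:
apply_moves:
  motion:
    - {"xyz":[1,0,0],"twist":0,"jaw":-1}
    - {"xyz":[1,0,0],"twist":0,"jaw":-1}

```text
time: 18.27
ee_pos: [0.6214, 0.015, 0.0378]
tcp_rot: [-180.0, 0.3, -90.8]
wrist_force: [-0.1, 13.1, 0.8]
opening: 0.0001
grasp_force: 6.7
```

Request:
apply_moves:
  motion:
    - {"xyz":[-40,0,0],"twist":0,"jaw":-1}
    - {"xyz":[-70,10,-50],"twist":0,"jaw":0.3}
    - {"xyz":[-110,20,-90],"twist":0,"jaw":0.3}
    - {"xyz":[-150,30,-130],"twist":0,"jaw":0.3}
    - {"xyz":[-190,35,-170],"twist":0,"jaw":0.3}

```text
time: 18.9
ee_pos: [0.5887, 0.2041, 0.2094]
tcp_rot: [-180.0, -0.0, -90.9]
wrist_force: [1.4, -0.3, 0.2]
opening: 0.0559
grasp_force: 0.0
```

Request:
apply_moves:
  motion:
    - {"xyz":[-15,0,-40],"twist":0,"jaw":0.3}
    - {"xyz":[-15,0,-40],"twist":0,"jaw":0.3}
    - {"xyz":[-15,0,-40],"twist":0,"jaw":0.3}

```text
time: 19.27
ee_pos: [0.5895, 0.2178, 0.247]
tcp_rot: [180.0, -0.0, -90.9]
wrist_force: [0.0, 0.7, -0.5]
opening: 0.0556
grasp_force: 0.0
```

```bash
python3 - <<'E'
from h import *
blanks()
c=np.array([558.4,201.1]); a=np.radians(-93.9); g=c-45*np.array([np.cos(a),np.sin(a)]); print(g)
to(g[0],g[1],18.7,-93.9)
E
```

```text
obj [338.7 298. ] [ 27.8 150.3] dir -100.58
obj [558.1 201.7] [ 31.9 127.6] dir -93.81
obj [783.9  45.9] [36.8 45.2] dir -4.52
[561.46068808 245.99579255]
at [589.4 217.5 246.5] -90.92 xyz [np.float64(-28.1), np.float64(28.4), np.float64(227.8)] twist 0.052 F [-0.5  0.6 -0.1] t 19.325 op 0.0558
```

Request:
apply_moves:
  motion:
    - {"xyz":[-15,15,45],"twist":0.052,"jaw":0.3}
    - {"xyz":[-28,28.5,90],"twist":0.052,"jaw":0.3}
    - {"xyz":[-28,28.5,145],"twist":0.052,"jaw":0.3}
    - {"xyz":[-28,28.5,190],"twist":0.052,"jaw":0.3}
    - {"xyz":[-28,28.5,213],"twist":0.052,"jaw":0.3}

```text
time: 19.95
ee_pos: [0.5593, 0.2448, 0.0303]
tcp_rot: [179.7, -0.2, -93.9]
wrist_force: [0.3, -0.1, -0.3]
opening: 0.0552
grasp_force: 0.0
```

Request:
apply_moves:
  motion:
    - {"xyz":[0,0,10],"twist":0,"jaw":0.3}
    - {"xyz":[0,0,14],"twist":0,"jaw":0.3}
    - {"xyz":[0,0,14],"twist":0,"jaw":0.3}

```text
time: 20.32
ee_pos: [0.5618, 0.2464, 0.0214]
tcp_rot: [-180.0, 0.0, -93.9]
wrist_force: [-0.3, 0.1, 0.1]
opening: 0.0553
grasp_force: 0.0
```

```bash
python3 - <<'E'
from h import *
to(561.2,246.3,18.5,-93.9)
E
```

```text
at [561.8 246.4  21.4] -93.89 xyz [np.float64(0.2), np.float64(0.6), np.float64(2.9)] twist 0.0002 F [-0.3  0.1  0.1] t 20.325 op 0.0553
```

Request:
apply_moves:
  motion:
    - {"xyz":[0,0.5,2.5],"twist":0,"jaw":0.3}
    - {"xyz":[0,0.5,2.5],"twist":0,"jaw":-1}
    - {"xyz":[0,0.5,2.5],"twist":0,"jaw":-1}
    - {"xyz":[0,0.5,2.5],"twist":0,"jaw":-1}
    - {"xyz":[0,0.5,2.5],"twist":0,"jaw":-1}
  grip_force: 100

```text
time: 20.95
ee_pos: [0.5613, 0.2467, 0.0193]
tcp_rot: [-179.9, 0.0, -93.9]
wrist_force: [-2.0, -0.9, 6.3]
opening: 0.0288
grasp_force: 99.8
```

```bash
python3 - <<'E'
from h import *
to(507.1,100,41.5,-90.9)
E
```

```text
at [561.3 246.7  19.3] -93.87 xyz [np.float64(150.0), np.float64(44.1), np.float64(-22.2)] twist -0.0519 F [-2.  -0.9  6.3] t 20.95 op 0.0288
```

Request:
apply_moves:
  motion:
    - {"xyz":[0,0,-12],"twist":0,"jaw":-1}
    - {"xyz":[10,5,-23],"twist":0,"jaw":-1}
    - {"xyz":[50,20,-23],"twist":-0.03,"jaw":-1}
    - {"xyz":[90,35,-23],"twist":-0.052,"jaw":-1}
    - {"xyz":[130,44,-23],"twist":-0.052,"jaw":-1}

```text
time: 21.58
ee_pos: [0.5071, 0.1183, 0.0417]
tcp_rot: [180.0, -0.0, -90.9]
wrist_force: [-0.0, 0.0, -4.0]
opening: 0.0291
grasp_force: 99.4
```

Request:
apply_moves:
  motion:
    - {"xyz":[15,0,0],"twist":0,"jaw":-1}
    - {"xyz":[20,0,0],"twist":0,"jaw":-1}
    - {"xyz":[20,0,0],"twist":0,"jaw":-1}
    - {"xyz":[20,0,0],"twist":0,"jaw":-1}

```text
time: 22.08
ee_pos: [0.5081, 0.1005, 0.0412]
tcp_rot: [180.0, 0.0, -90.8]
wrist_force: [-1.0, 0.6, -3.2]
opening: 0.029
grasp_force: 99.6
```

```bash
python3 - <<'E'
from h import *
to(507,88,41.5,-90.9)
im,d,p=cam('wrist'); C=cloud(d,p)*1000; save('w6.png',im)
P=C[45:225,222:283].reshape(-1,3); P=P[(P[:,2]>20)&(P[:,2]<50)]
A=np.c_[P[:,:2]-[507,50],np.ones(len(P))]; s=np.linalg.lstsq(A,P[:,2],rcond=None)[0]; print(len(P),s,(P[:,2]-A@s).std())
E
```

```text
at [508.1 100.5  41.2] -90.84 xyz [np.float64(12.5), np.float64(1.0), np.float64(-0.3)] twist 0.001 F [-1.   0.6 -3.2] t 22.075 op 0.029
10934 [1.99067586e-04 1.12249285e-02 3.31215337e+01] 0.6489282087566451
```

Request:
apply_moves:
  motion:
    - {"xyz":[10,0.9,-0.5],"twist":0.001,"jaw":-1}
    - {"xyz":[20,0.9,-0.5],"twist":0.001,"jaw":-1}
    - {"xyz":[30,0.9,-0.5],"twist":0.001,"jaw":-1}
    - {"xyz":[40,0.9,-0.5],"twist":0.001,"jaw":-1}
    - {"xyz":[46,0.9,-0.5],"twist":0.001,"jaw":-1}

```text
time: 22.75
ee_pos: [0.5063, 0.053, 0.0418]
tcp_rot: [-180.0, -0.0, -91.0]
wrist_force: [0.3, 0.8, -4.2]
opening: 0.029
grasp_force: 99.6
```

```bash
python3 - <<'E'
from h import *
to(505.4,-12.9,41.4,-90.9)
E
```

```text
at [506.3  53.   41.8] -90.99 xyz [np.float64(65.9), np.float64(-0.2), np.float64(0.4)] twist -0.0016 F [ 0.3  0.8 -4.2] t 22.75 op 0.029
```

Request:
apply_moves:
  motion:
    - {"xyz":[12,0,0],"twist":0,"jaw":-1}
    - {"xyz":[24,0,0],"twist":0,"jaw":-1}
    - {"xyz":[36,0,0],"twist":0,"jaw":-1}
    - {"xyz":[48,0,0],"twist":0,"jaw":-1}
    - {"xyz":[58,0,0],"twist":0,"jaw":-1}

```text
time: 23.38
ee_pos: [0.5054, -0.0051, 0.0418]
tcp_rot: [180.0, -0.0, -91.0]
wrist_force: [0.3, -0.5, -3.6]
opening: 0.0289
grasp_force: 99.6
```

Request:
apply_moves:
  motion:
    - {"xyz":[3,0,0],"twist":0,"jaw":-1}
    - {"xyz":[5,0,0],"twist":0,"jaw":-1}
    - {"xyz":[7,0,0],"twist":0,"jaw":-1}
    - {"xyz":[7,0,0],"twist":0,"jaw":-1}

```text
time: 23.88
ee_pos: [0.5053, -0.0111, 0.0418]
tcp_rot: [180.0, 0.0, -90.9]
wrist_force: [-0.6, -0.8, -3.6]
opening: 0.029
grasp_force: 99.6
```

Request:
apply_moves:
  motion:
    - {"xyz":[1,0,0],"twist":0,"jaw":-1}
    - {"xyz":[1,0,0],"twist":0,"jaw":-1}

```text
time: 24.12
ee_pos: [0.5053, -0.0121, 0.0418]
tcp_rot: [180.0, 0.0, -90.9]
wrist_force: [-0.2, -0.1, -4.2]
opening: 0.0291
grasp_force: 99.6
```

Request:
apply_moves:
  motion:
    - {"xyz":[0,0,1],"twist":0,"jaw":-1}
    - {"xyz":[0,0,1],"twist":0,"jaw":0.1}
    - {"xyz":[0,0,1],"twist":0,"jaw":0.1}
    - {"xyz":[0,0,1],"twist":0,"jaw":0.1}
    - {"xyz":[-25,0,1],"twist":0,"jaw":0.1}

```text
time: 24.75
ee_pos: [0.5059, 0.0122, 0.041]
tcp_rot: [-180.0, -0.0, -91.1]
wrist_force: [0.1, 0.4, 0.5]
opening: 0.0468
grasp_force: 0.0
```

Request:
apply_moves:
  motion:
    - {"xyz":[-15,0,3],"twist":0,"jaw":0.1}
    - {"xyz":[-15,0,3],"twist":0,"jaw":-1}
    - {"xyz":[-15,0,3],"twist":0,"jaw":-1}
    - {"xyz":[-12,0,3],"twist":0,"jaw":-1}
    - {"xyz":[-9,0,3],"twist":0,"jaw":-1}

```text
time: 25.38
ee_pos: [0.5059, 0.0212, 0.0378]
tcp_rot: [-180.0, -0.0, -91.0]
wrist_force: [-0.2, -0.4, -0.1]
opening: 0.0002
grasp_force: 0.0
```

Request:
apply_moves:
  motion:
    - {"xyz":[1,0,0],"twist":0,"jaw":-1}
    - {"xyz":[2,0,0],"twist":0,"jaw":-1}
    - {"xyz":[2,0,0],"twist":0,"jaw":-1}

```text
time: 25.75
ee_pos: [0.5058, 0.0197, 0.0378]
tcp_rot: [-180.0, -0.0, -91.0]
wrist_force: [-0.2, -1.1, 0.3]
opening: 0.0
grasp_force: 0.0
```

```bash
python3 - <<'E'
from h import *
to(505.4,17,38,-90.9)
E
```

```text
at [505.8  19.7  37.8] -90.96 xyz [np.float64(2.7), np.float64(0.3), np.float64(-0.2)] twist -0.001 F [-0.2 -1.1  0.3] t 25.75 op 0.0
```

Request:
apply_moves:
  motion:
    - {"xyz":[1,0,0],"twist":0,"jaw":-1}
    - {"xyz":[2,0,0],"twist":0,"jaw":-1}
    - {"xyz":[3,0,0],"twist":0,"jaw":-1}
    - {"xyz":[3,0,0],"twist":0,"jaw":-1}

```text
time: 26.25
ee_pos: [0.5058, 0.0174, 0.0378]
tcp_rot: [180.0, 0.1, -90.9]
wrist_force: [-0.1, 5.1, 0.9]
opening: -0.0002
grasp_force: 2.5
```

Request:
apply_moves:
  motion:
    - {"xyz":[1,0,0],"twist":0,"jaw":-1}
    - {"xyz":[1,0,0],"twist":0,"jaw":-1}

```text
time: 26.5
ee_pos: [0.5058, 0.0171, 0.0378]
tcp_rot: [-180.0, 0.2, -90.9]
wrist_force: [0.2, 9.0, -0.3]
opening: 0.0
grasp_force: 4.6
```

Request:
apply_moves:
  motion:
    - {"xyz":[1,0,0],"twist":0,"jaw":-1}
    - {"xyz":[1,0,0],"twist":0,"jaw":-1}

```text
time: 26.75
ee_pos: [0.5058, 0.0168, 0.0379]
tcp_rot: [-180.0, 0.3, -90.9]
wrist_force: [-0.8, 13.3, -0.7]
opening: -0.0001
grasp_force: 6.9
```

Request:
apply_moves:
  motion:
    - {"xyz":[0.5,0,0],"twist":0,"jaw":-1}
    - {"xyz":[0.5,0,0],"twist":0,"jaw":-1}

```text
time: 27.0
ee_pos: [0.5058, 0.0167, 0.0379]
tcp_rot: [-180.0, 0.3, -90.8]
wrist_force: [0.3, 17.6, -0.6]
opening: -0.0002
grasp_force: 8.0
```

Request:
apply_moves:
  motion:
    - {"xyz":[-30,0,-5],"twist":0,"jaw":-1}
    - {"xyz":[-30,0,-60],"twist":0,"jaw":0.0}
    - {"xyz":[-30,0,-115],"twist":0,"jaw":0.3}
    - {"xyz":[-30,0,-170],"twist":0,"jaw":0.4}
    - {"xyz":[-30,0,-215],"twist":0,"jaw":0.4}

```text
time: 27.62
ee_pos: [0.5062, 0.0442, 0.2552]
tcp_rot: [-179.9, -0.0, -90.9]
wrist_force: [1.0, 0.1, 0.0]
opening: 0.06
grasp_force: 0.0
```

Request:
apply_moves:
  motion:
    - {"xyz":[55,0,0],"twist":0,"jaw":0.4}
    - {"xyz":[110,0,0],"twist":0,"jaw":0.4}
    - {"xyz":[165,0,0],"twist":0,"jaw":0.4}
    - {"xyz":[220,0,0],"twist":0,"jaw":0.4}
    - {"xyz":[275,0,0],"twist":0,"jaw":0.4}

```text
time: 28.25
ee_pos: [0.5012, -0.2327, 0.2529]
tcp_rot: [-180.0, -0.0, -91.0]
wrist_force: [0.5, 0.4, -0.7]
opening: 0.0597
grasp_force: 0.0
```

Request:
apply_moves:
  motion:
    - {"xyz":[25,-5,0],"twist":0.17,"jaw":0.4}
    - {"xyz":[50,-10,0],"twist":0.34,"jaw":0.4}
    - {"xyz":[50,-10,0],"twist":0.51,"jaw":0.4}
    - {"xyz":[50,-10,0],"twist":0.68,"jaw":0.4}
    - {"xyz":[50,-10,0],"twist":0.85,"jaw":0.4}

```text
time: 28.88
ee_pos: [0.5107, -0.2812, 0.2526]
tcp_rot: [180.0, -0.0, -140.0]
wrist_force: [0.3, 0.2, 0.1]
opening: 0.0599
grasp_force: 0.0
```

Request:
apply_moves:
  motion:
    - {"xyz":[0,0,0],"twist":0.17,"jaw":0.4}
    - {"xyz":[0,0,0],"twist":0.34,"jaw":0.4}
    - {"xyz":[0,0,0],"twist":0.51,"jaw":0.4}
    - {"xyz":[0,0,0],"twist":0.68,"jaw":0.4}
    - {"xyz":[0,0,0],"twist":0.705,"jaw":0.4}

```text
time: 29.5
ee_pos: [0.5107, -0.281, 0.2527]
tcp_rot: [-180.0, -0.0, 179.9]
wrist_force: [0.5, 0.0, -0.1]
opening: 0.0598
grasp_force: 0.0
```

```bash
python3 - <<'E'
from h import *
to(505,-282,18,180)
im,d,p=cam('wrist'); np.savez('w7.npz',im=im,d=d,**{k:np.array(v) for k,v in p.items()})
save('w7.png',cv2.resize(im,(800,600),interpolation=cv2.INTER_CUBIC))
E
```

```text
at [ 510.7 -281.   252.7] 179.94 xyz [np.float64(5.7), np.float64(-1.0), np.float64(234.7)] twist -0.001 F [ 0.5  0.  -0.1] t 29.5 op 0.0598
```

View pics/w7.png

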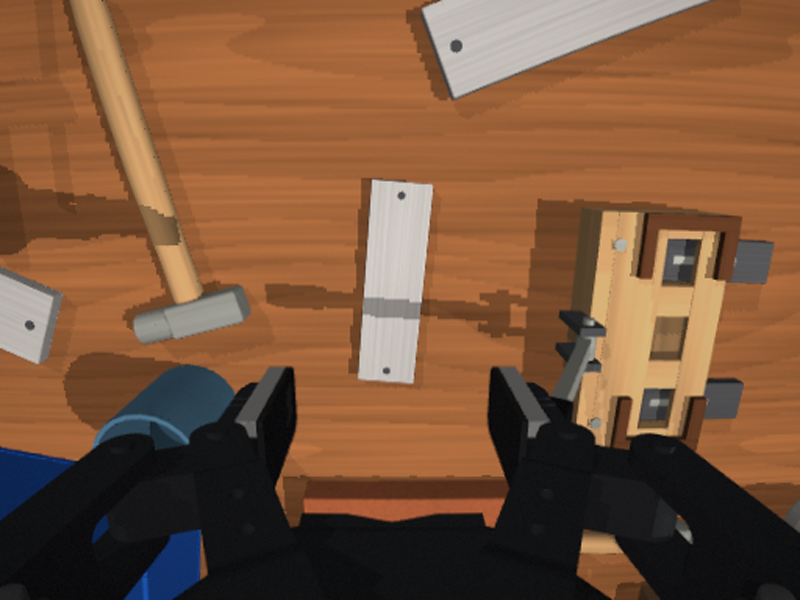

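The plate's corners are at (373,179), (433,184), (413,384) and (358,378). Both blanks show through the outer sleeve windows.

```bash
python3 - <<'E'
from h import *
im,d,p=load('w7'); C=cloud(d,p); hsv=cv2.cvtColor(im,cv2.COLOR_RGB2HSV)
m=(C[...,2]>.006)&(C[...,2]<.016)&(hsv[...,1]<60); m[:110]=0;m[255:]=0;m[:,:220]=0;m[:,285:]=0
m=cv2.morphologyEx(m.astype(np.uint8),cv2.MORPH_CLOSE,np.ones((5,5)))
c=max(cv2.findContours(m,0,1)[0],key=cv2.contourArea)[:,0]
P=onplane((c[:,0]+.5)/.64-.5,(c[:,1]+.5)/.64-.5,np.full(len(c),.010),p)[:,:2]*1000
print(cv2.minAreaRect(P.astype(np.float32)))
u=np.array([(373,179),(433,184),(413,384),(358,378)]); Q=onplane(u[:,0],u[:,1],np.full(4,.010),p)*1000; print(Q[:,:2].round(1),Q.mean(0))
e=(Q[3]+Q[2]-Q[0]-Q[1])[:2]; print(np.degrees(np.arctan2(e[1],e[0])),np.linalg.norm(e)/2)
E
```

```text
((530.3450317382812, -279.46014404296875), (45.700164794921875, 158.79241943359375), 85.28548431396484)
[[ 449.3 -294.4]
 [ 452.8 -250.1]
 [ 612.6 -263.1]
 [ 607.3 -308.2]] [ 530.50024586 -278.96766387   10.        ]
-4.8291857914406116 159.45176505567332
```

Request:
apply_moves:
  motion:
    - {"xyz":[2,3.5,50],"twist":0.082,"jaw":0.55}
    - {"xyz":[2,3.5,100],"twist":0.082,"jaw":0.55}
    - {"xyz":[2,3.5,150],"twist":0.082,"jaw":0.55}
    - {"xyz":[2,3.5,200],"twist":0.082,"jaw":0.55}
    - {"xyz":[2,3.5,222],"twist":0.082,"jaw":0.55}
  grip_force: 80

```text
time: 30.18
ee_pos: [0.5072, -0.2765, 0.0275]
tcp_rot: [179.9, -0.2, 175.5]
wrist_force: [-0.8, -0.4, 0.5]
opening: 0.0662
grasp_force: 0.0
```

Request:
apply_moves:
  motion:
    - {"xyz":[0,0,5],"twist":0,"jaw":0.55}
    - {"xyz":[0,0,10],"twist":0,"jaw":0.55}
    - {"xyz":[0,0,10],"twist":0,"jaw":0.55}

```text
time: 30.55
ee_pos: [0.5093, -0.2776, 0.0217]
tcp_rot: [-180.0, 0.1, 175.3]
wrist_force: [0.4, 0.1, 1.1]
opening: 0.0658
grasp_force: 0.0
```

```bash
python3 - <<'E'
from h import *
to(508.5,-277.5,19,175.25)
E
```

```text
at [ 509.3 -277.6   21.7] 175.3 xyz [np.float64(0.8), np.float64(0.0), np.float64(2.7)] twist 0.0008 F [0.4 0.1 1.1] t 30.55 op 0.0658
```

Request:
apply_moves:
  motion:
    - {"xyz":[0,0,2.5],"twist":0,"jaw":0.55}
    - {"xyz":[0,0,2.5],"twist":0,"jaw":-1}
    - {"xyz":[0,0,2.5],"twist":0,"jaw":-1}
    - {"xyz":[0,0,2.5],"twist":0,"jaw":-1}
    - {"xyz":[0,0,2.5],"twist":0,"jaw":-1}
  grip_force: 80

```text
time: 31.18
ee_pos: [0.5092, -0.2775, 0.0193]
tcp_rot: [-180.0, 0.1, 175.3]
wrist_force: [-1.4, 0.7, 5.1]
opening: 0.043
grasp_force: 81.8
```

Request:
apply_moves:
  motion:
    - {"xyz":[0,0,-20],"twist":0,"jaw":-1}
    - {"xyz":[0,0,-20],"twist":0,"jaw":-1}

```text
time: 31.42
ee_pos: [0.5095, -0.2777, 0.0394]
tcp_rot: [-179.9, 0.1, 175.3]
wrist_force: [0.2, 0.1, -2.8]
opening: 0.0432
grasp_force: 81.8
```

```bash
python3 - <<'E'
from h import *
a=np.radians(-90.9); X=np.array([np.cos(a),np.sin(a)]);Y=np.array([-np.sin(a),np.cos(a)]);O=np.array([562.3,-85.8])
print('well',O-14*X,'tcp',O-14*X-22*Y)
to(508.5,-277.5,19,175.25)
im,d,p=cam('wrist'); np.savez('w8.npz',im=im,d=d,**{k:np.array(v) for k,v in p.items()})
save('w8.png',cv2.resize(im,(800,600),interpolation=cv2.INTER_CUBIC))
E
```

```text
well [562.51990244 -71.80172715] tcp [540.52261653 -71.45616616]
at [ 509.5 -277.7   39.4] 175.26 xyz [np.float64(1.0), np.float64(0.1), np.float64(20.4)] twist 0.0002 F [ 0.2  0.1 -2.8] t 31.425 op 0.0432
```

View pics/w8.png

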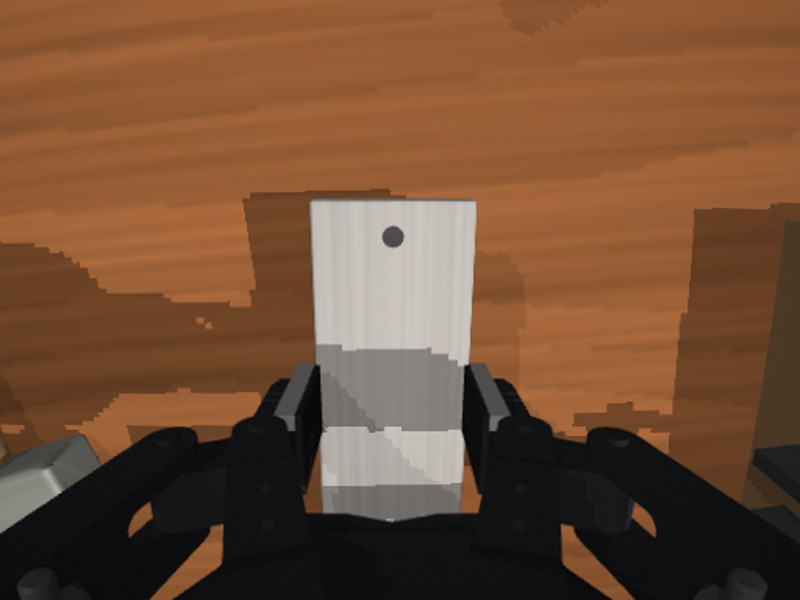

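The plate is gripped, with its end edge at (311..476, 201). I'll compute the offset of the plate's centre from the TCP, plus its angle and tilt.

```bash
python3 - <<'E'
from h import *
im,d,p=load('w8'); T=np.array([509.5,-277.7]); a=np.radians(175.26); tx=np.array([np.cos(a),np.sin(a)]); ty=np.array([np.sin(a),-np.cos(a)])
u=np.array([(311,201),(476,201),(316,345),(470,345),(393,237)]); Q=onplane(u[:,0],u[:,1],np.full(5,.0301),p)*1000
for q in Q: print('tool x,y',((q[:2]-T)@tx).round(1),((q[:2]-T)@ty).round(1))
C=cloud(d,p)*1000; P=C[132:235,208:296].reshape(-1,3); P=P[(P[:,2]>22)&(P[:,2]<40)]
t=np.c_[(P[:,:2]-T)@tx,(P[:,:2]-T)@ty,np.ones(len(P))]; print(len(P),np.linalg.lstsq(t,P[:,2],rcond=None)[0])
E
```

```text
tool x,y 57.7 -21.3
tool x,y 57.8 23.7
tool x,y 16.1 -21.5
tool x,y 16.2 23.8
tool x,y 47.9 1.1
9033 [ 7.38399153e-03 -1.47715577e-03  2.97334715e+01]
```

```bash
python3 - <<'E'
from h import *
im,d,p=load('w7')
save('c7.png',cv2.resize(im[120:285,350:500],None,fx=3.6,fy=3.6,interpolation=cv2.INTER_CUBIC))
E
```

```text
(no output)
```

View pics/c7.png

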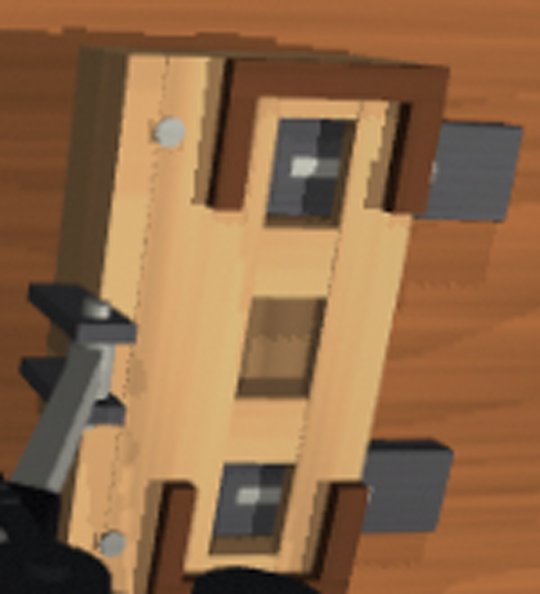

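The rim inner top edges in the crop are left (258,97)-(242,210) and right (412,101)-(400,212). The outer right edge is (448,67)-(424,212).

```bash
python3 - <<'E'
from h import *
im,d,p=load('w7')
u=np.array([(258,97),(242,210),(412,101),(400,212),(238,60),(218,208),(448,67),(424,212),(164,484),(192,484),(333,484),(366,484),(350,586)],float)
o=np.array([350,120])+(u+.5)/3.6-.5; o=(o+.5)/.64-.5
Q=onplane(o[:,0],o[:,1],np.full(len(u),.047),p)*1000
a=np.radians(-90.9); X=np.array([np.cos(a),np.sin(a)]);Y=np.array([-np.sin(a),np.cos(a)]);O=np.array([562.3,-85.8])
for q in Q: print(q[:2].round(1),'case',((q[:2]-O)@X).round(1),((q[:2]-O)@Y).round(1))
E
```

```text
[481.  -95.5] case 10.9 -81.2
[515.7 -95.9] case 10.8 -46.4
[481.4 -45.5] case -39.0 -81.6
[516.1 -43.6] case -41.5 -46.9
[ 470.  -103.2] case 18.8 -92.0
[ 515.1 -103.7] case 18.7 -46.9
[470.8 -35.3] case -49.1 -92.3
[516.  -35.4] case -49.6 -47.1
[ 607.8 -109.1] case 22.6 45.9
[608.  -99.5] case 13.0 45.9
[608.9 -50. ] case -36.5 46.0
[609.2 -38.2] case -48.4 46.1
[647.9 -36.4] case -50.8 84.8
```

Request:
apply_moves:
  motion:
    - {"xyz":[0,0,-15],"twist":0,"jaw":-1}
    - {"xyz":[20,-2,-30],"twist":-0.02,"jaw":-1}
    - {"xyz":[45,-4,-40],"twist":-0.067,"jaw":-1}
    - {"xyz":[70,-6,-40],"twist":-0.067,"jaw":-1}
    - {"xyz":[81,-7,-40],"twist":-0.067,"jaw":-1}
  grip_force: 110

```text
time: 32.1
ee_pos: [0.4266, -0.2776, 0.0787]
tcp_rot: [-180.0, 0.0, 179.1]
wrist_force: [0.9, -0.0, -2.3]
opening: 0.0419
grasp_force: 112.2
```

Request:
apply_moves:
  motion:
    - {"xyz":[1,40,0],"twist":0,"jaw":-1}
    - {"xyz":[2,85,0],"twist":0,"jaw":-1}
    - {"xyz":[2,130,0],"twist":0,"jaw":-1}
    - {"xyz":[3,175,0],"twist":0,"jaw":-1}
    - {"xyz":[3,206,0],"twist":0,"jaw":-1}

```text
time: 32.72
ee_pos: [0.4279, -0.0698, 0.0785]
tcp_rot: [180.0, 0.0, 179.1]
wrist_force: [0.5, -0.5, -2.8]
opening: 0.0418
grasp_force: 112.4
```

```bash
python3 - <<'E'
from h import *
to(540.2,-71.5,75,179.1)
E
```

```text
at [427.9 -69.8  78.5] 179.15 xyz [np.float64(-112.4), np.float64(-0.0), np.float64(3.5)] twist 0.0008 F [ 0.5 -0.5 -2.8] t 32.725 op 0.0418
```

Request:
apply_moves:
  motion:
    - {"xyz":[-35,0,0],"twist":0,"jaw":-1}
    - {"xyz":[-75,0,0],"twist":0,"jaw":-1}
    - {"xyz":[-105,0,0],"twist":0,"jaw":-1}
    - {"xyz":[-112.4,0,0],"twist":0,"jaw":-1}
    - {"xyz":[-112.4,0,0],"twist":0,"jaw":-1}

```text
time: 33.35
ee_pos: [0.54, -0.0732, 0.0779]
tcp_rot: [180.0, -0.1, 179.1]
wrist_force: [0.3, -0.3, -3.3]
opening: 0.0419
grasp_force: 112.4
```

Request:
apply_moves:
  motion:
    - {"xyz":[0,0,0],"twist":0,"jaw":-1}
    - {"xyz":[0,0,0],"twist":0,"jaw":-1}

```text
time: 33.6
ee_pos: [0.5396, -0.0734, 0.0785]
tcp_rot: [-180.0, 0.0, 179.1]
wrist_force: [0.4, -0.8, -2.6]
opening: 0.0417
grasp_force: 112.4
```

```bash
python3 - <<'E'
from h import *
to(540.2,-71.5,63,179.1)
im,d,p=cam('wrist'); o=sensors.get_obs()
save('w9.png',cv2.resize(im,(800,600),interpolation=cv2.INTER_CUBIC)); np.savez('w9.npz',im=im,d=d,**{k:np.array(v) for k,v in p.items()})
E
```

```text
at [539.6 -73.4  78.5] 179.08 xyz [np.float64(-0.6), np.float64(1.9), np.float64(15.5)] twist -0.0003 F [ 0.4 -0.8 -2.6] t 33.6 op 0.0417
```

View pics/w9.png

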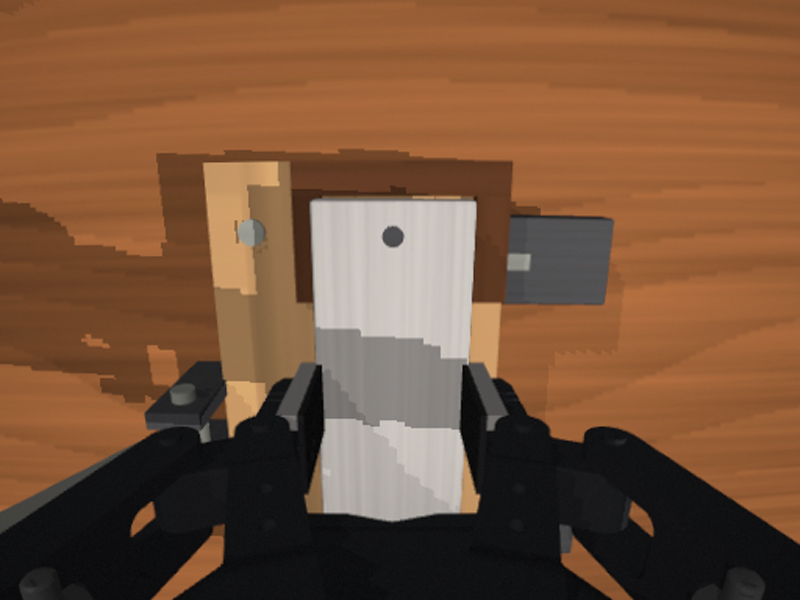

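```bash
python3 - <<'E'
from h import *
im,d,p=load('w9')
u=np.array([(311,201),(476,201),(316,328),(471,345),(512,162),(507,302),(291,162)],float); z=np.array([.0692]*4+[.047]*3); z[6]=.047
Q=onplane(u[:,0],u[:,1],z,p)*1000
a=np.radians(-90.9); X=np.array([np.cos(a),np.sin(a)]);Y=np.array([-np.sin(a),np.cos(a)]);O=np.array([562.3,-85.8])
for q in Q: print(q[:2].round(1),'case',((q[:2]-O)@X).round(1),((q[:2]-O)@Y).round(1))
T=np.array([539.6,-73.4]);print('tcp case',(T-O)@X,(T-O)@Y)
E
```

```text
[481.6 -93.8] case 9.3 -80.6
[482.2 -48.8] case -35.7 -80.6
[517.9 -94.4] case 9.3 -44.3
[523.8 -49.1] case -36.1 -39.1
[471.5 -34. ] case -50.3 -91.6
[516.8 -33.7] case -51.4 -46.3
[ 470.5 -103.1] case 18.8 -91.5
tcp case -12.041914139794253 -22.891970292000202
```

Request:
apply_moves:
  motion:
    - {"xyz":[-1.8,1.4,0],"twist":0,"jaw":-1}
    - {"xyz":[-1.8,1.4,5],"twist":0,"jaw":-1}
    - {"xyz":[-1.8,1.4,9],"twist":0,"jaw":-1}
    - {"xyz":[-1.8,1.4,11],"twist":0,"jaw":-1}
    - {"xyz":[-1.8,1.4,11],"twist":0,"jaw":-1}

```text
time: 34.28
ee_pos: [0.5418, -0.072, 0.067]
tcp_rot: [180.0, -0.0, 179.1]
wrist_force: [-0.7, 0.2, -1.9]
opening: 0.0421
grasp_force: 112.4
```

Request:
apply_moves:
  motion:
    - {"xyz":[0,0,1],"twist":0,"jaw":-1}
    - {"xyz":[0,0,2],"twist":0,"jaw":-1}
    - {"xyz":[0,0,3],"twist":0,"jaw":-1}
    - {"xyz":[0,0,3],"twist":0,"jaw":-1}

```text
time: 34.78
ee_pos: [0.5419, -0.072, 0.0642]
tcp_rot: [180.0, -0.0, 179.1]
wrist_force: [0.0, -0.6, -1.6]
opening: 0.0417
grasp_force: 112.4
```

```bash
python3 - <<'E'
from h import *
to(541.4,-72,60.5,179.1)
E
```

```text
at [541.9 -72.   64.2] 179.09 xyz [np.float64(0.5), np.float64(-0.0), np.float64(3.7)] twist -0.0001 F [ 0.  -0.6 -1.6] t 34.775 op 0.0417
```

Request:
apply_moves:
  motion:
    - {"xyz":[0,0,1],"twist":0,"jaw":-1}
    - {"xyz":[0,0,2],"twist":0,"jaw":-1}
    - {"xyz":[0,0,3],"twist":0,"jaw":-1}
    - {"xyz":[0,0,3],"twist":0,"jaw":-1}

```text
time: 35.28
ee_pos: [0.5419, -0.072, 0.0612]
tcp_rot: [-180.0, -0.0, 179.1]
wrist_force: [0.1, 0.5, -2.5]
opening: 0.0418
grasp_force: 112.4
```

Request:
apply_moves:
  motion:
    - {"xyz":[0,0,0.7],"twist":0,"jaw":-1}
    - {"xyz":[0,0,0.7],"twist":0,"jaw":-1}

```text
time: 35.52
ee_pos: [0.542, -0.072, 0.0606]
tcp_rot: [180.0, 0.0, 179.1]
wrist_force: [-0.7, -0.2, -0.9]
opening: 0.0418
grasp_force: 112.5
```

Request:
apply_moves:
  motion:
    - {"xyz":[0,0,0],"twist":0,"jaw":0.35}
    - {"xyz":[0,0,0],"twist":0,"jaw":0.35}
    - {"xyz":[0,0,0],"twist":0,"jaw":0.35}
    - {"xyz":[0,0,-20],"twist":0,"jaw":0.35}
    - {"xyz":[0,0,-50],"twist":0,"jaw":0.35}

```text
time: 36.15
ee_pos: [0.5414, -0.0719, 0.1104]
tcp_rot: [180.0, -0.1, 179.1]
wrist_force: [-0.0, -0.0, 0.3]
opening: 0.0576
grasp_force: 0.0
```

Request:
apply_moves:
  motion:
    - {"xyz":[0,0,-20],"twist":0,"jaw":-1}
    - {"xyz":[0,0,-20],"twist":0,"jaw":-1}
    - {"xyz":[0,0,-20],"twist":0,"jaw":-1}

```text
time: 36.52
ee_pos: [0.5417, -0.0719, 0.1296]
tcp_rot: [180.0, -0.1, 179.1]
wrist_force: [-0.7, 0.7, -0.1]
opening: 0.0029
grasp_force: 0.0
```

```bash
python3 - <<'E'
from h import *
im,d,p=cam('wrist'); np.savez('w10.npz',im=im,d=d,**{k:np.array(v) for k,v in p.items()})
hsv=cv2.cvtColor(im,cv2.COLOR_RGB2HSV); C=cloud(d,p)*1000
a=np.radians(-90.9); X=np.array([np.cos(a),np.sin(a)]);Y=np.array([-np.sin(a),np.cos(a)]);O=np.array([562.3,-85.8])
P=C.reshape(-1,3); m=(hsv[...,1].ravel()<50); cx=(P[:,:2]-O)@X;cy=(P[:,:2]-O)@Y
m&=(np.abs(cx+14)<18)&(np.abs(cy)<76)&(P[:,2]>35)&(P[:,2]<65)
A=np.c_[cx[m]+14,cy[m],np.ones(m.sum())]; s=np.linalg.lstsq(A,P[m,2],rcond=None)[0]; print(m.sum(),s,cy[m].min(),cy[m].max())
to(562.5,-71.8,70,179.1)
save('w10.png',cv2.resize(im,(800,600)))
E
```

```text
6463 [ 1.46528873e-03 -1.34732437e-04  5.07185245e+01] -75.93334848622041 75.95580210848011
at [541.5 -71.9 129.4] 179.09 xyz [np.float64(-21.0), np.float64(0.4), np.float64(59.4)] twist -0.0001 F [-0.9 -0.1 -0.2] t 36.575 op 0.0001
```

View pics/w10.png

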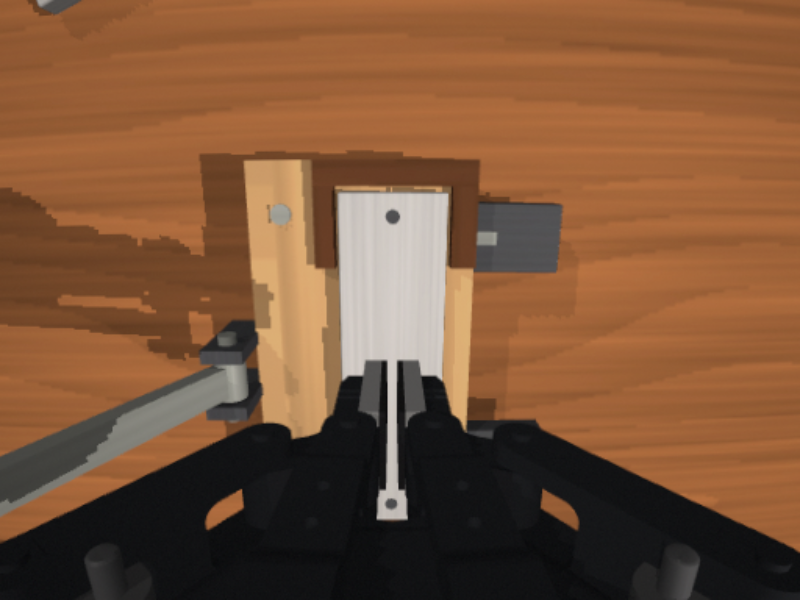

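The plate sits level inside the rims, with its top at about 51 mm. I'll press it gently at the centre.

Request:
apply_moves:
  motion:
    - {"xyz":[-21,0,30],"twist":0,"jaw":-1}
    - {"xyz":[-21,0,55],"twist":0,"jaw":-1}
    - {"xyz":[-21,0,60],"twist":0,"jaw":-1}
    - {"xyz":[-21,0,61.5],"twist":0,"jaw":-1}
    - {"xyz":[-21,0,61.5],"twist":0,"jaw":-1}

```text
time: 37.2
ee_pos: [0.5633, -0.0724, 0.0699]
tcp_rot: [-180.0, 0.1, 179.1]
wrist_force: [-0.1, -0.6, -0.1]
opening: 0.0004
grasp_force: 0.0
```

Request:
apply_moves:
  motion:
    - {"xyz":[0,0,1],"twist":0,"jaw":-1}
    - {"xyz":[0,0,1],"twist":0,"jaw":-1}

```text
time: 37.45
ee_pos: [0.5631, -0.0723, 0.0685]
tcp_rot: [-180.0, 0.0, 179.1]
wrist_force: [-0.3, -0.2, 0.5]
opening: -0.0003
grasp_force: 0.0
```

Request:
apply_moves:
  motion:
    - {"xyz":[0,0,1],"twist":0,"jaw":-1}
    - {"xyz":[0,0,1],"twist":0,"jaw":-1}

```text
time: 37.7
ee_pos: [0.5632, -0.0723, 0.0681]
tcp_rot: [-180.0, 0.1, 179.1]
wrist_force: [-2.5, 0.8, 5.9]
opening: -0.0001
grasp_force: 3.2
```

Request:
apply_moves:
  motion:
    - {"xyz":[0,0,1],"twist":0,"jaw":-1}
    - {"xyz":[0,0,1],"twist":0,"jaw":-1}

```text
time: 37.95
ee_pos: [0.5632, -0.0723, 0.068]
tcp_rot: [-180.0, 0.1, 179.1]
wrist_force: [-5.8, 0.6, 13.8]
opening: -0.0003
grasp_force: 6.8
```

Request:
apply_moves:
  motion:
    - {"xyz":[0,0,-50],"twist":0,"jaw":-1}
    - {"xyz":[0,0,-100],"twist":0,"jaw":-1}
    - {"xyz":[0,0,-150],"twist":0,"jaw":0}
    - {"xyz":[0,0,-195],"twist":0,"jaw":0.1}
    - {"xyz":[0,0,-195],"twist":0,"jaw":0.1}

```text
time: 38.58
ee_pos: [0.564, -0.0724, 0.2651]
tcp_rot: [-180.0, 0.4, 179.1]
wrist_force: [-0.1, -0.4, -0.5]
opening: 0.0468
grasp_force: 0.0
```

Request:
apply_moves:
  motion:
    - {"xyz":[0,-40,0],"twist":-0.17,"jaw":0.1}
    - {"xyz":[0,-80,0],"twist":-0.34,"jaw":0.1}
    - {"xyz":[0,-120,0],"twist":-0.51,"jaw":0.1}
    - {"xyz":[0,-146,0],"twist":-0.68,"jaw":0.1}
    - {"xyz":[0,-146,0],"twist":-0.85,"jaw":0.1}

```text
time: 39.2
ee_pos: [0.5602, -0.2201, 0.2595]
tcp_rot: [179.9, -0.0, -132.0]
wrist_force: [0.2, -0.5, 0.1]
opening: 0.0472
grasp_force: 0.0
```

Request:
apply_moves:
  motion:
    - {"xyz":[0,0,0],"twist":-0.17,"jaw":0.1}
    - {"xyz":[0,0,0],"twist":-0.34,"jaw":0.1}
    - {"xyz":[0,0,0],"twist":-0.51,"jaw":0.1}
    - {"xyz":[0,0,0],"twist":-0.68,"jaw":0.1}
    - {"xyz":[0,0,0],"twist":-0.72,"jaw":0.1}

```text
time: 39.83
ee_pos: [0.5605, -0.2182, 0.2599]
tcp_rot: [179.9, 0.0, -90.8]
wrist_force: [-0.6, -0.5, 0.4]
opening: 0.0468
grasp_force: 0.0
```

Request:
apply_moves:
  motion:
    - {"xyz":[0,0,0],"twist":0,"jaw":0.1}
    - {"xyz":[0,0,0],"twist":0,"jaw":0.1}

```text
time: 40.08
ee_pos: [0.5606, -0.2182, 0.2606]
tcp_rot: [180.0, 0.0, -91.0]
wrist_force: [-0.6, 0.4, -0.3]
opening: 0.0468
grasp_force: 0.0
```

```bash
python3 - <<'E'
from h import *
to(560.2,-218.9,171.5,-90.9)
E
```

```text
at [ 560.6 -218.2  260.6] -91.01 xyz [np.float64(0.7), np.float64(0.4), np.float64(89.1)] twist -0.0019 F [-0.6  0.4 -0.3] t 40.075 op 0.0468
```

Request:
apply_moves:
  motion:
    - {"xyz":[0.7,0.4,40],"twist":0,"jaw":0.1}
    - {"xyz":[0.7,0.4,75],"twist":0,"jaw":0.1}
    - {"xyz":[0.7,0.4,89],"twist":0,"jaw":0.1}
    - {"xyz":[0.7,0.4,89],"twist":0,"jaw":0.1}
  grip_force: 30

```text
time: 40.58
ee_pos: [0.5599, -0.2189, 0.1717]
tcp_rot: [179.9, 0.0, -91.0]
wrist_force: [-0.2, -0.2, 0.1]
opening: 0.047
grasp_force: 0.0
```

Request:
apply_moves:
  motion:
    - {"xyz":[0,0,0],"twist":0,"jaw":-1}
    - {"xyz":[0,0,0],"twist":0,"jaw":-1}
    - {"xyz":[0,0,0],"twist":0,"jaw":-1}
    - {"xyz":[0,0,0],"twist":0,"jaw":-1}

```text
time: 41.08
ee_pos: [0.5601, -0.2195, 0.1737]
tcp_rot: [-179.9, -0.1, -91.0]
wrist_force: [-4.5, -2.3, 6.3]
opening: 0.0176
grasp_force: 30.2
```

```bash
python3 - <<'E'
from h import *
to(560.2,-218.9,171.5,-90.9)
t0=2.138; P=lambda t:np.array([-138*np.cos(t),138*np.sin(t)])
for k in range(1,21):
    t=t0*(1-k/20); b=t0*(1-((k-1)//5*5)/20)
    dd=P(t)-P(b); print(k,'x %.1f z %.1f'%(dd[0],-dd[1]))
E
```

```text
at [ 560.1 -219.5  173.7] -90.97 xyz [np.float64(-0.6), np.float64(-0.0), np.float64(2.2)] twist -0.0013 F [-4.5 -2.3  6.3] t 41.075 op 0.0176
1 x -12.8 z -7.2
2 x -26.4 z -13.1
3 x -40.5 z -17.4
4 x -54.9 z -20.3
5 x -69.6 z -21.5
6 x -14.7 z 0.3
7 x -29.4 z 2.2
8 x -43.7 z 5.6
9 x -57.6 z 10.5
10 x -70.9 z 16.9
11 x -12.5 z 7.8
12 x -24.2 z 16.8
13 x -34.8 z 27.1
14 x -44.2 z 38.4
15 x -52.4 z 50.7
16 x -6.8 z 13.1
17 x -12.2 z 26.8
18 x -16.1 z 41.0
19 x -18.5 z 55.6
20 x -19.2 z 70.3
```

Request:
apply_moves:
  motion:
    - {"xyz":[-13,0,-7],"twist":0,"jaw":-1}
    - {"xyz":[-26.5,0,-13],"twist":0,"jaw":-1}
    - {"xyz":[-40.5,0,-17.5],"twist":0,"jaw":-1}
    - {"xyz":[-55,0,-20.5],"twist":0,"jaw":-1}
    - {"xyz":[-69.5,0,-21.5],"twist":0,"jaw":-1}

```text
time: 41.7
ee_pos: [0.5613, -0.1487, 0.194]
tcp_rot: [180.0, -0.0, -90.9]
wrist_force: [-3.0, -2.9, -1.4]
opening: 0.0176
grasp_force: 29.6
```

Request:
apply_moves:
  motion:
    - {"xyz":[-14.5,0,0.5],"twist":0,"jaw":-1}
    - {"xyz":[-29.5,0,2],"twist":0,"jaw":-1}
    - {"xyz":[-43.5,0,5.5],"twist":0,"jaw":-1}
    - {"xyz":[-57.5,0,10.5],"twist":0,"jaw":-1}
    - {"xyz":[-71,0,17],"twist":0,"jaw":-1}

```text
time: 42.32
ee_pos: [0.5624, -0.0774, 0.1768]
tcp_rot: [-180.0, 0.0, -90.9]
wrist_force: [-4.1, -2.9, -0.0]
opening: 0.0175
grasp_force: 29.9
```

Request:
apply_moves:
  motion:
    - {"xyz":[-12.5,0,8],"twist":0,"jaw":-1}
    - {"xyz":[-24,0,17],"twist":0,"jaw":-1}
    - {"xyz":[-35,0,27],"twist":0,"jaw":-1}
    - {"xyz":[-44,0,38.5],"twist":0,"jaw":-1}
    - {"xyz":[-52.5,0,50.5],"twist":0,"jaw":-1}

```text
time: 42.95
ee_pos: [0.5633, -0.025, 0.1257]
tcp_rot: [180.0, 0.0, -90.9]
wrist_force: [-3.9, -2.5, 1.6]
opening: 0.0172
grasp_force: 30.3
```

Request:
apply_moves:
  motion:
    - {"xyz":[-7,0,13],"twist":0,"jaw":-1}
    - {"xyz":[-12,0,27],"twist":0,"jaw":-1}
    - {"xyz":[-16,0,41],"twist":0,"jaw":-1}
    - {"xyz":[-18.5,0,55],"twist":0,"jaw":-1}
    - {"xyz":[-19,0,62],"twist":0,"jaw":-1}

```text
time: 43.58
ee_pos: [0.5636, -0.0063, 0.063]
tcp_rot: [180.0, 0.1, -90.9]
wrist_force: [-4.0, 4.9, 2.8]
opening: 0.0176
grasp_force: 30.9
```

```bash
python3 - <<'E'
from h import *
to(563.6,-5.8,55,-90.9)
E
```

```text
at [563.6  -6.3  63. ] -90.92 xyz [np.float64(-0.5), np.float64(0.0), np.float64(8.0)] twist -0.0004 F [-4.   4.9  2.8] t 43.575 op 0.0176
```

Request:
apply_moves:
  motion:
    - {"xyz":[0,0,3],"twist":0,"jaw":-1}
    - {"xyz":[0,0,6],"twist":0,"jaw":-1}
    - {"xyz":[0,0,7],"twist":0,"jaw":-1}
    - {"xyz":[0,0,7],"twist":0,"jaw":-1}

```text
time: 44.08
ee_pos: [0.5637, -0.0063, 0.058]
tcp_rot: [-180.0, 0.1, -90.9]
wrist_force: [-8.3, 5.5, 9.7]
opening: 0.0174
grasp_force: 31.8
```

Request:
apply_moves:
  motion:
    - {"xyz":[0,0,1],"twist":0,"jaw":-1}
    - {"xyz":[0,0,1],"twist":0,"jaw":-1}

```text
time: 44.32
ee_pos: [0.5637, -0.0063, 0.0578]
tcp_rot: [-180.0, 0.1, -90.9]
wrist_force: [-10.6, 5.0, 15.5]
opening: 0.017
grasp_force: 32.7
```

Request:
apply_moves:
  motion:
    - {"xyz":[0,0,1],"twist":0,"jaw":-1}
    - {"xyz":[0,0,1],"twist":0,"jaw":-1}

```text
time: 44.58
ee_pos: [0.5638, -0.0063, 0.0577]
tcp_rot: [-179.9, 0.1, -90.9]
wrist_force: [-13.8, 5.2, 22.0]
opening: 0.0177
grasp_force: 33.5
```

Request:
apply_moves:
  motion:
    - {"xyz":[0,0,-3],"twist":0,"jaw":-1}
    - {"xyz":[0,0,-3],"twist":0,"jaw":0.2}
    - {"xyz":[0,0,-3],"twist":0,"jaw":0.2}
    - {"xyz":[0,0,-3],"twist":0,"jaw":0.2}
    - {"xyz":[0,0,-50],"twist":0,"jaw":0.2}

```text
time: 45.2
ee_pos: [0.5618, -0.0071, 0.102]
tcp_rot: [179.6, -0.0, -91.0]
wrist_force: [0.4, -1.0, 0.6]
opening: 0.0512
grasp_force: 0.0
```

Request:
apply_moves:
  motion:
    - {"xyz":[-30,0,-60],"twist":0,"jaw":0.2}
    - {"xyz":[-60,0,-110],"twist":0,"jaw":0.2}
    - {"xyz":[-60,0,-150],"twist":0,"jaw":0.2}
    - {"xyz":[-60,0,-150],"twist":0,"jaw":0.2}

```text
time: 45.7
ee_pos: [0.566, 0.0534, 0.2586]
tcp_rot: [-179.7, 0.0, -90.9]
wrist_force: [0.5, 0.3, -0.3]
opening: 0.0514
grasp_force: 0.0
```

```bash
python3 - <<'E'
from h import *
im,d,p=cam('wrist'); C=cloud(d,p)*1000
a=np.radians(-90.9); X=np.array([np.cos(a),np.sin(a)]);Y=np.array([-np.sin(a),np.cos(a)]);O=np.array([562.3,-85.8])
P=C.reshape(-1,3); P=P[d.ravel()>0]; cx=(P[:,:2]-O)@X;cy=(P[:,:2]-O)@Y
m=(np.abs(cy)<4)&(cx>-60)&(cx<45)&(P[:,2]>50); print('lever slope',np.polyfit(-(cx[m]-58),P[m,2],1),m.sum())
for s in(-1,1):
    m=(cx>-34)&(cx<6)&(cy*s>20)&(cy*s<75)&(P[:,2]>35); print('plate',s,np.polyfit(cx[m],P[m,2],1),np.median(P[m,2]),m.sum())
    m=(np.abs(cy-s*58)<12)&(cx<-52)&(cx>-110)&(P[:,2]>25); print('tail',s,np.percentile(cx[m],1),np.median(P[m,2]))
save('w11.png',cv2.resize(im[:240],(800,375))); print(sensors.get_obs()['time'])
E
```

```text
lever slope [1.12722515e-02 6.05091252e+01] 775
plate -1 [2.84247678e-03 5.08610327e+01] 50.79474879053014 2288
tail -1 -91.75675926205963 31.64275234457311
plate 1 [1.06271883e-03 5.08486482e+01] 50.842119180875564 2299
tail 1 -91.94317729248276 31.31617490984978
45.75
```

View pics/w11.png

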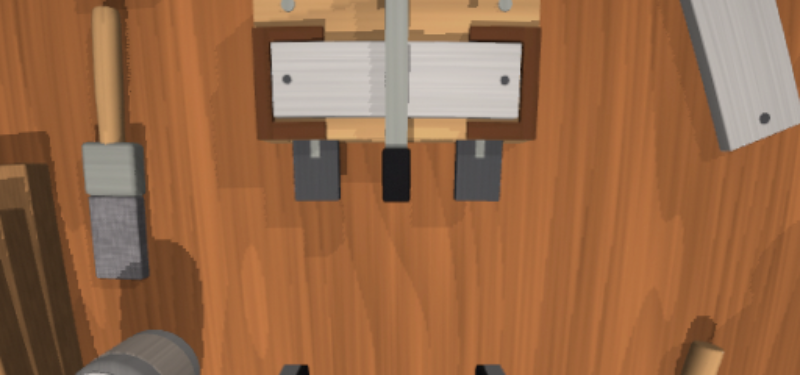

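Both blanks are home with their tails at about -92, and the plate is level. The lever is about 0.01 rad above shut, so I'll press its grip down once with closed fingers.

Request:
apply_moves:
  motion:
    - {"xyz":[30,1,50],"twist":0,"jaw":-1}
    - {"xyz":[59,1.5,100],"twist":0,"jaw":-1}
    - {"xyz":[59,1.5,145],"twist":0,"jaw":-1}
    - {"xyz":[59,1.5,170],"twist":0,"jaw":-1}
    - {"xyz":[59,1.5,174],"twist":0,"jaw":-1}

```text
time: 46.38
ee_pos: [0.5608, -0.0067, 0.0813]
tcp_rot: [179.9, -0.0, -91.0]
wrist_force: [-14.6, -1.2, 35.4]
opening: -0.0001
grasp_force: 18.0
```

Request:
apply_moves:
  motion:
    - {"xyz":[0,0,1],"twist":0,"jaw":-1}
    - {"xyz":[0,0,1],"twist":0,"jaw":-1}

```text
time: 46.62
ee_pos: [0.5608, -0.0067, 0.0814]
tcp_rot: [179.9, -0.1, -91.0]
wrist_force: [-14.3, -1.5, 26.6]
opening: -0.0004
grasp_force: 13.2
```

Request:
apply_moves:
  motion:
    - {"xyz":[0,0,1],"twist":0,"jaw":-1}
    - {"xyz":[0,0,1.5],"twist":0,"jaw":-1}

```text
time: 46.88
ee_pos: [0.5609, -0.0067, 0.0812]
tcp_rot: [180.0, -0.0, -91.0]
wrist_force: [-18.2, -2.2, 37.9]
opening: 0.0001
grasp_force: 18.9
```

Request:
apply_moves:
  motion:
    - {"xyz":[0,0,1],"twist":0,"jaw":-1}
    - {"xyz":[0,0,1],"twist":0,"jaw":-1}

```text
time: 47.12
ee_pos: [0.5609, -0.0067, 0.0811]
tcp_rot: [-180.0, -0.1, -91.0]
wrist_force: [-20.9, -2.7, 41.4]
opening: -0.0001
grasp_force: 20.9
```

Request:
apply_moves:
  motion:
    - {"xyz":[0,0,-10],"twist":0,"jaw":-1}
    - {"xyz":[0,0,-60],"twist":0,"jaw":-1}
    - {"xyz":[-30,0,-110],"twist":0,"jaw":-1}
    - {"xyz":[-60,0,-165],"twist":0,"jaw":-1}
    - {"xyz":[-60,0,-175],"twist":0,"jaw":-1}

```text
time: 47.75
ee_pos: [0.564, 0.0554, 0.255]
tcp_rot: [-179.8, 0.0, -90.9]
wrist_force: [-0.0, 0.2, -1.0]
opening: -0.0001
grasp_force: 0.0
```

```bash
python3 - <<'E'
from h import *
im,d,p=cam('wrist'); C=cloud(d,p)*1000
a=np.radians(-90.9); X=np.array([np.cos(a),np.sin(a)]);Y=np.array([-np.sin(a),np.cos(a)]);O=np.array([562.3,-85.8])
P=C.reshape(-1,3); P=P[d.ravel()>0]; cx=(P[:,:2]-O)@X;cy=(P[:,:2]-O)@Y
m=(np.abs(cy)<4)&(cx>-60)&(cx<45)&(P[:,2]>50); print('lever slope',np.polyfit(-(cx[m]-58),P[m,2],1))
for s in(-1,1):
    m=(cx>-34)&(cx<6)&(cy*s>20)&(cy*s<75)&(P[:,2]>35); print('plate',s,np.polyfit(cx[m],P[m,2],1))
    m=(np.abs(cy-s*58)<12)&(cx<-52)&(cx>-110)&(P[:,2]>25); print('tail',s,np.percentile(cx[m],1))
print(bot.job_done())
E
```

```text
lever slope [6.28306902e-03 6.04762787e+01]
plate -1 [6.92947412e-04 5.08613472e+01]
tail -1 -91.28853505859726
plate 1 [5.12398628e-04 5.08518373e+01]
tail 1 -91.52926996615695
the job is handed in; nothing more can be done
None
```

The job is handed in: both blanks on the bench are fully home in the outer sleeves, the cover plate lies flat and level in the well, and the lever is shut over it. It took about 48 s of robot time, and the final press on the lever grip reached about 41 N through the fingertips.

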